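# Build up two compressor valves on their seats

### The arm

A 6-joint arm with a two-finger parallel gripper is mounted at the origin on the work surface. World frame = base frame: x ahead of the robot, y to its left, z up, the work surface at z = 0. Lengths are in m, angles in rad, forces in N, time in s.
With the tool pointing down it reaches from about 0.35 to 0.8 m from the base axis. Payload 7.3 kg.
Tool frame: the origin (TCP) lies between the finger pads; the fingertips stand 8 mm ahead of it and the grasp point (between the pads) lies 11 mm behind it; z points along the fingers, x is the direction in which the jaws open and shut, and the axes are right-handed (so a half turn about z gives the same grasp; the last joint's range is limited). The gripper opens to 85 mm and grips with 20 to 120 N. Pads are 22 mm wide; open, the fingers measure 114 mm over their backs; the gripper's body (76 mm by 85 mm) begins 54 mm behind the grasp point. The pads swing forward as they close: fully open they stand 13 mm farther back than shut.
Start: joints at [-1.314, 0.342, 1.524, -0, 1.275, -0.146], TCP at [0.206, -0.483, 0.239] pointing down, gripper open.
Joint ranges: [-2.53, 2.53], [-0.77, 2.02], [0.04, 2.7], [-1, 4.14], [0.28, 2.66], [-3.11, 3.11]. Speed limits (rad/s): [2.57, 2.57, 3.14, 3.14, 3.14, 3.14].

### API

Orientations are given as a rotation vector (axis times angle).
In Python, from station import * gives the robot as it stands.
- The arm moves only by the shell command python3 -m inch 'ROWS'. ROWS is JSON, a list of rows, each a list of 5 numbers: the finger opening in m, from 0 to 0.0854, then the shift along the tool's x, y, z in m, then the turn about the tool's z in degrees. A call has 1 to 5 rows; each row is the pose to reach, as a shift and turn from the pose measured when the call began, along the tool's axes at that moment; what a row does not reach only later rows make up. A row lasts 1/12 s, in which the tool goes at most 41.7 mm and 7.16 degrees, less where a joint would pass 70% of its speed; a pose out of reach is approached as far as the arm can. A call with a gripper value outside its range is refused whole. The fingers move at their own pace and stop on an object; the grip force is fixed at half the most. Time passes only in rows, so rows that repeat a pose let the fingers close. It gives the time, the measured TCP pose, the force and the opening at its end, in the units of the state.
- get_obs(): the state, without advancing time (a new reading comes with each control period).
- snapshot(name): name is "scene" or "top" or "wrist"; returns the picture (400x640x3 uint8, red, green, blue); there is no depth.
- camera_params(name): a dict with "fov_y" (degrees; the focal length in pixels is half the picture's height over the tangent of half this angle, whatever the lens; pixels are square), "cx", "cy" (the principal point, pixels), "distortion" ([k1, k2, p1, p2, k3] as OpenCV has them; the pictures are not rectified), "rvec" (rotation vector, rad) and "tvec" (3), from world to camera coordinates, as OpenCV has them. Camera axes: x right, y down, z forward; pixel columns grow to the right and rows downward; lengths in m; the calibration is good to about 2 mm. A picture is of the moment at which its call begins: read the wrist's pose just before it. camera_params takes no time and is no camera call; for the wrist camera it gives the pose at the moment of the call.
- close_job(): hands the job in, once; it reports no verdict.
Trained networks look in the newest picture that a camera, given by its name, has taken for a name from the list of things; names that differ only in an ending like _2 or _b are one class to them, and where a whole thing is asked for, a point or a joint stands for the part that bears it (a point fixed in the world has none). Each returns a list of dicts, best first, with "conf" (0 to 1); they miss things now and then, are a little off and sometimes report something else, mostly with a low value. They report only what shows in the picture. A call takes as long as a camera call. They do not tell look-alikes from the thing itself.
- look_for(camera, target): "position" ([column, row] in pixels, amid what is visible of it).
- cut_out(camera, target): "mask" (400x640 bool, what is visible of it) and "position" ([column, row] in pixels, amid what is visible of it).
- pinpoint(camera, target): "position" ([column, row] in pixels: a listed point, or the origin of a listed thing).
The state is a dict: "time": time; "joint_positions": joint angles; "qd": joint speeds; "effort": joint torques, N m; "tool_pos": TCP position; "tool_rot": TCP orientation; "wrist_force": force on the tool from outside, world axes, zero at the start; "moment": the same for the moment, N m; "grip_width": finger opening in m.
Only numpy, scipy, OpenCV 4.12 (cv2) and the standard library are available. Lean on these libraries where they do the work, as an engineer would, in place of code of your own. Each camera call takes 0.05 s, during which the arm holds its last target.

### The job

Build up the two compressor valves, the large and the small, on the seats clamped in the holding fixtures: over each seat's stud lay first the thin valve plate of that size, then the thick guard of that size on top, each flat and fully down, ready for the nut. Set the parts down on the seats gently without dropping them, let go of everything, and leave the piston, the connecting rod, the dish of nuts and the oil bottle where they are.

Things in the scene. Friction and masses are not known exactly. Their poses are not given: they have to be found in the camera images.
- seat_large_face (a point): The large valve's seat, steel, 60 mm across with ring slots, clamped on a round dark fixture (90 mm across, 12 mm high; clamp dogs end 7 mm below the seat face), all fixed to the bench. Point: centre of the seat's flat upper face, 32 mm above the bench, at the foot of the upright stud: 10 mm thick, 34 mm high above the face, its last 8 mm tapering to 5 mm. z up; yaw has no meaning.
- seat_small_face (a point): The small valve's seat, steel, 44 mm across with ring slots, clamped on a round dark fixture (90 mm across, 12 mm high; clamp dogs end 7 mm below the seat face), all fixed to the bench. Point: centre of the seat's flat upper face, 32 mm above the bench, at the foot of the upright stud: 10 mm thick, 34 mm high above the face, its last 8 mm tapering to 5 mm. z up; yaw has no meaning.
- plate_large_mid (a point): The large valve's valve plate: a thin flat disc of beige plastic with a round centre hole and ring-shaped slots, 56 mm in diameter, 8 mm thick, hole 16 mm, about 24 g, lying loose and flat on the bench. The point is its centre, half-way up (4 mm above what it lies on). z is up; round, so its yaw has no meaning.
- plate_small_mid (a point): The small valve's valve plate: a thin flat disc of beige plastic with a round centre hole and ring-shaped slots, 40 mm in diameter, 8 mm thick, hole 16 mm, about 13 g, lying loose and flat on the bench. The point is its centre, half-way up (4 mm above what it lies on). z is up; round, so its yaw has no meaning.
- guard_large_mid (a point): The large valve's guard: a thick slotted steel disc, 60 mm in diameter, 16 mm high, centre hole 15 mm, about 200 g, lying loose and flat on the bench, right way up. The point is its centre, half-way up (8 mm above what it lies on). z is up; round, so its yaw has no meaning.
- guard_small_mid (a point): The small valve's guard: a thick slotted steel disc, 44 mm in diameter, 16 mm high, centre hole 15 mm, about 110 g, lying loose and flat on the bench, right way up. The point is its centre, half-way up (8 mm above what it lies on). z is up; round, so its yaw has no meaning.
- piston: A bystander, loose: aluminium piston standing upright, 52 mm in diameter, 52 mm high, with ring grooves. Origin: centre of its underside. Not to be moved.
- dish: A bystander, loose: shallow round steel dish, 80 mm across the rim, 18 mm high, with the nuts and washers in it. Origin: centre of its underside. Not to be moved.
- conrod: A bystander, loose: aluminium connecting rod lying flat near the far bins, 146 mm long (x along it), 66 mm wide at the big end, 20 mm high. Origin: its middle, underside. Not to be moved.
- oil_bottle: A bystander, loose: yellow oil bottle with a black cap, 56 mm in diameter, 130 mm high. Origin: centre of its underside. Not to be moved.
There are look-alikes about, which are no part of the job. What is shaped like the part that bears guard_large_mid but turquoise is not meant. What is shaped like the part that bears seat_small_face but blue is not meant.

How it is judged:
By the outcome, as a careful person would: the job done as asked, in the order asked, and still so for the second after the job is handed in, with the robot touching nothing.
It also fails if it takes over 109 s, if anything falls off the work surface, if the arm or the gripper's body presses on something with over 40 N, if the wrist force passes 120 N, or if a joint passes its speed limit or range.

## Working session

There is one attempt and no reset: what is moved stays moved. The work goes in short steps, Python scripts to look and compute and a shell command to move; the robot and the scene stay as the last step left them, time stands still between calls to the robot, and variables do not carry over. Pictures are saved under pics/ and viewed, and the job is handed in when it is done.

```bash
ls; mkdir -p pics
cat > h.py <<'E'
from station import *
import numpy as np, cv2
def save(n,f): 
    im=snapshot(n); cv2.imwrite('pics/'+f,im[:,:,::-1]); return im
def cam(name):
    c=camera_params(name); f=200/np.tan(np.radians(c['fov_y'])/2)
    K=np.array([[f,0,c['cx']],[0,f,c['cy']],[0,0,1.]])
    return K,np.array(c['distortion'],float),np.array(c['rvec'],float),np.array(c['tvec'],float)
def toz(c,px,z):
    K,d,r,t=c; R=cv2.Rodrigues(r)[0]
    u=cv2.undistortPoints(np.array([[px]],float),K,d)[0,0]
    ray=R.T@np.array([u[0],u[1],1]); o=-R.T@t
    return o+ray*(z-o[2])/ray[2]
def proj(c,P):
    K,d,r,t=c; return cv2.projectPoints(np.array(P,float).reshape(-1,3),r,t,K,d)[0].reshape(-1,2)
E
python3 - <<'E'
from h import *
print(get_obs())
for n in('scene','top','wrist'): save(n,n+'0.png'); print(n,camera_params(n))
Z=dict(seat_large_face=.032,seat_small_face=.032,plate_large_mid=.004,plate_small_mid=.004,guard_large_mid=.008,guard_small_mid=.008,piston=0,dish=0,conrod=0,oil_bottle=0)
for n in('top','scene'):
  c=cam(n)
  for k,z in Z.items():
    for d in pinpoint(n,k): print(n,k,round(d['conf'],2),np.round(d['position'],1),np.round(toz(c,d['position'],z),4))
E
```

```text
pics
{'time': 0.0, 'joint_positions': array([-1.31397450e+00,  3.42735297e-01,  1.52501016e+00,  2.56150375e-05,
        1.27541171e+00, -1.45990673e-01]), 'qd': array([ 9.04025467e-04,  3.77449350e-04, -1.14888558e-03,  2.20447953e-05,
        6.55471814e-04,  6.28132274e-04]), 'effort': array([ 1.76259266e-03, -4.33675325e+01, -2.46012479e+01, -2.08966003e-04,
        7.72273721e-03, -4.12083194e-07]), 'tool_pos': array([ 0.20573619, -0.48258732,  0.23862182]), 'tool_rot': array([-2.62003871e+00,  1.73156849e+00,  1.80504676e-03]), 'wrist_force': array([ 0.53398554,  0.41553142, -0.60169878]), 'moment': array([ 0.01240342,  0.04473711, -0.0481321 ]), 'grip_width': 0.08525754254309327}
scene {'fov_y': 48.67695889814318, 'cx': 313.0171392646376, 'cy': 202.24123148110695, 'distortion': array([-0.00689466,  0.        ,  0.        ,  0.        ,  0.        ]), 'rvec': array([ 2.00771978,  1.50317128, -0.57377   ]), 'tvec': array([-0.24969821, -0.35904274,  1.37861473])}
top {'fov_y': 49.30473925142534, 'cx': 324.28619615766286, 'cy': 196.10619923693199, 'distortion': array([-0.09791575,
[... 1337 characters left out ...]
  -0.2645  0.032 ]
scene seat_small_face 0.94 [226.7 198.1] [ 0.4877 -0.0908  0.032 ]
scene seat_small_face 0.9 [227.6 156.7] [ 0.3477 -0.0667  0.032 ]
scene plate_large_mid 0.88 [287.5 184.6] [0.4597 0.0605 0.004 ]
scene plate_small_mid 0.68 [354.6 172. ] [0.4654 0.2346 0.004 ]
scene guard_large_mid 0.8 [352.6 273.1] [0.7488 0.128  0.008 ]
scene guard_large_mid 0.58 [320.4 237. ] [0.6403 0.0909 0.008 ]
scene guard_small_mid 0.5 [390.9 220.7] [0.6416 0.259  0.008 ]
scene piston 0.69 [231.3 255.2] [ 0.6268 -0.1074  0.    ]
scene dish 0.84 [175.7 219.4] [ 0.4902 -0.2155  0.    ]
scene conrod 0.75 [213.5 320.8] [ 0.77   -0.1657  0.    ]
scene oil_bottle 0.68 [428.6 176.3] [0.5294 0.41   0.    ]
```

View pics/top0.png

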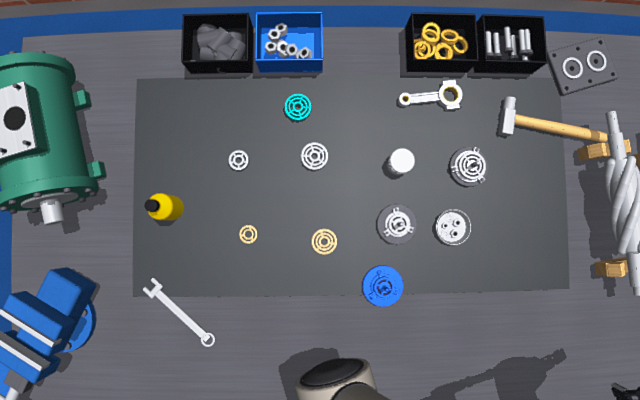

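View pics/scene0.png

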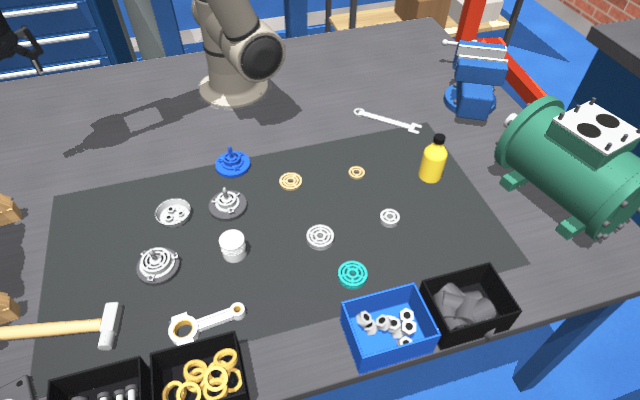

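View pics/wrist0.png

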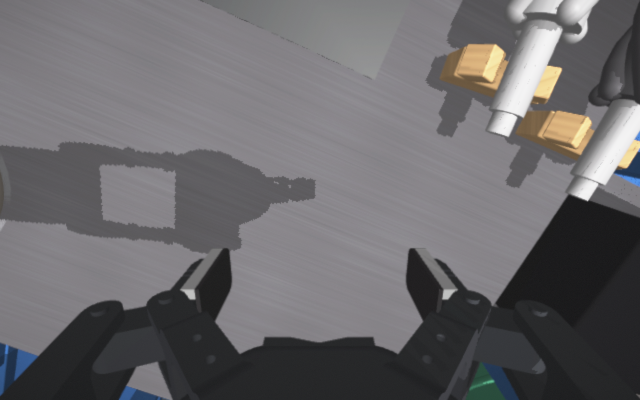

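The three pictures agree. In the top view the parts are:
- large seat at (470,166)
- small grey seat at (398,224)
- beige plates at (324,242) and (248,234)
- steel guards at (315,156) and (238,160)

The turquoise guard (298,107) and the blue seat (383,286) are the look-alikes. Next I'll get the tool and camera geometry.

```bash
cat >> h.py <<'E'
def tool():
    o=get_obs(); return np.array(o['tool_pos']),cv2.Rodrigues(np.array(o['tool_rot']))[0]
def shift(P):
    p,R=tool(); return np.round(R.T@(np.array(P)-p)*1000,1)
def yaw():
    p,R=tool(); return np.degrees(np.arctan2(R[1,0],R[0,0]))
def st():
    o=get_obs(); print('t',round(o['time'],2),'tcp',np.round(np.array(o['tool_pos'])*1000,1),'yaw',round(yaw(),1),'F',np.round(o['wrist_force'],1),'w',round(o['grip_width']*1000,1),'j6',round(o['joint_positions'][5],2))
E
python3 - <<'E'
from h import *
p,R=tool(); print(R.round(3)); st()
K,d,r,t=cam('wrist'); Rc=cv2.Rodrigues(r)[0]; o=-Rc.T@t
print('cam in tool',R.T@(o-p),'axes in tool',(R.T@Rc.T).round(3),K[0,0])
print(shift([.466,.236,.2]),shift([.45,.062,.2]))
E
```

```text
[[ 0.392 -0.92   0.   ]
 [-0.92  -0.392 -0.   ]
 [ 0.     0.    -1.   ]]
t 1.15 tcp [ 205.8 -483.   239.3] yaw -66.9 F [-0.5  0.2  0.5] w 85.6 j6 -0.15
cam in tool [ 0.00030112 -0.07146773 -0.13599289] axes in tool [[ 1.    -0.001 -0.   ]
 [ 0.001  0.96   0.28 ]
 [-0.    -0.28   0.96 ]] 298.44961100998887
[-559.5 -521.2   39.3] [-405.7 -438.3   39.3]
```

```bash
python3 -m inch '[[0.085,-0.405,-0.438,0.03,-23],[0.085,-0.405,-0.438,0.03,-23],[0.085,-0.405,-0.438,0.03,-23],[0.085,-0.405,-0.438,0.03,-23],[0.085,-0.405,-0.438,0.03,-23]]'
python3 - <<'E'
from h import *
st(); print(shift([.45,.062,.2]))
E
```

```text
time: 1.57
tool_pos: [0.2912, -0.2914, 0.2288]
tool_rot: [2.914, -1.173, 0.001]
wrist_force: [2.0, -0.3, 0.4]
grip_width: 0.085
t 1.57 tcp [ 291.2 -291.4  228.8] yaw -43.9 F [ 2.  -0.3  0.4] w 85.0 j6 -0.21
[-130.4 -364.8   28.7]
```

```bash
python3 -m inch '[[0.085,-0.130,-0.365,0.03,-44],[0.085,-0.130,-0.365,0.03,-44],[0.085,-0.130,-0.365,0.03,-44],[0.085,-0.130,-0.365,0.03,-44],[0.085,-0.130,-0.365,0.03,-44]]'
python3 - <<'E'
from h import *
st(); print(shift([.45,.062,.18]))
E
```

```text
time: 1.98
tool_pos: [0.3765, -0.1018, 0.213]
tool_rot: [3.134, -0.213, 0.002]
wrist_force: [1.0, 0.1, -1.0]
grip_width: 0.085
t 1.98 tcp [ 376.5 -101.8  213. ] yaw -7.8 F [ 1.   0.1 -1. ] w 85.0 j6 -0.33
[  50.6 -172.2   33. ]
```

```bash
python3 -m inch '[[0.085,0.0506,-0.172,0.03,-8],[0.085,0.0506,-0.172,0.03,-8],[0.085,0.0506,-0.172,0.03,-8],[0.085,0.0506,-0.172,0.03,-8],[0.085,0.0506,-0.172,0.03,-8]]'
cat >> h.py <<'E'
def look(names,f):
    c=cam('wrist'); im=save('wrist',f)
    for k,z in names.items():
        for d in cut_out('wrist',k)[:2]:
            m=d['mask'].astype(np.uint8); ys,xs=np.nonzero(m)
            cs=max(cv2.findContours(m,0,2)[0],key=len); e=cv2.fitEllipse(cs) if len(cs)>5 else None
            print('mask',k,round(d['conf'],2),np.round(e,1).tolist() if 0 else np.round(e[0],1),np.round(toz(c,e[0],z)*1000,1))
        for d in pinpoint('wrist',k)[:2]:
            print('pin',k,round(d['conf'],2),np.round(d['position'],1),np.round(toz(c,d['position'],z)*1000,1))
E
python3 - <<'E'
from h import *
st(); look({'plate_large_mid':.004},'w1.png')
E
```

```text
time: 2.4
tool_pos: [0.451, 0.0657, 0.1823]
tool_rot: [-3.141, -0.01, -0.003]
wrist_force: [-0.7, -0.2, 0.3]
grip_width: 0.085
t 2.4 tcp [451.   65.7 182.3] yaw 0.4 F [-0.7 -0.2  0.3] w 85.0 j6 -0.03
mask plate_large_mid 0.87 [317.5 178.1] [450.5  67.9   4. ]
mask plate_large_mid 0.73 [499.2 161.7] [645.   87.1   4. ]
pin plate_large_mid 0.84 [316.9 176.9] [449.8  69.3   4. ]
```

View pics/w1.png

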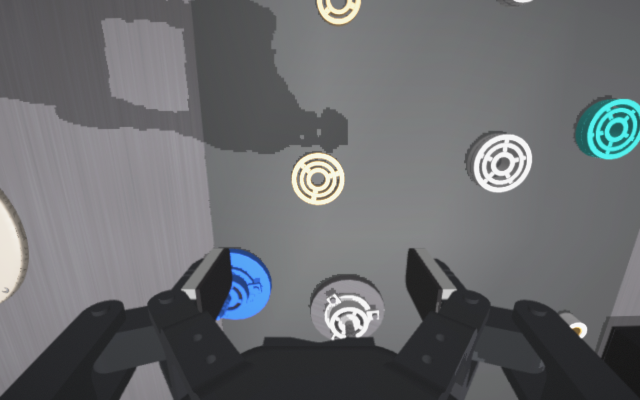

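The large plate shows at (317,178), which puts it near (450, 68) mm. I'll descend with the fingers slightly narrowed.

```bash
python3 -m inch '[[0.070,-0.001,-0.0025,0.05,0],[0.070,-0.001,-0.0025,0.09,0],[0.070,-0.001,-0.0025,0.13,0],[0.070,-0.001,-0.0025,0.150,0],[0.070,-0.001,-0.0025,0.160,0]]'
python3 -m inch '[[0.066,0,0,0.007,0],[0.066,0,0,0.009,0],[0.066,0,0,0.009,0]]'
python3 - <<'E'
from h import *
st(); save('wrist','w2.png')
E
```

```text
time: 2.97
tool_pos: [0.4465, 0.0639, 0.0195]
tool_rot: [3.141, 0.009, -0.009]
wrist_force: [-1.0, 0.5, -0.3]
grip_width: 0.0699
time: 3.22
tool_pos: [0.4464, 0.0631, 0.0106]
tool_rot: [3.14, 0.007, -0.009]
wrist_force: [-0.2, -0.8, -1.1]
grip_width: 0.0661
t 3.22 tcp [446.4  63.1  10.6] yaw 0.2 F [-0.2 -0.8 -1.1] w 66.1 j6 -0.03
```

View pics/w2.png

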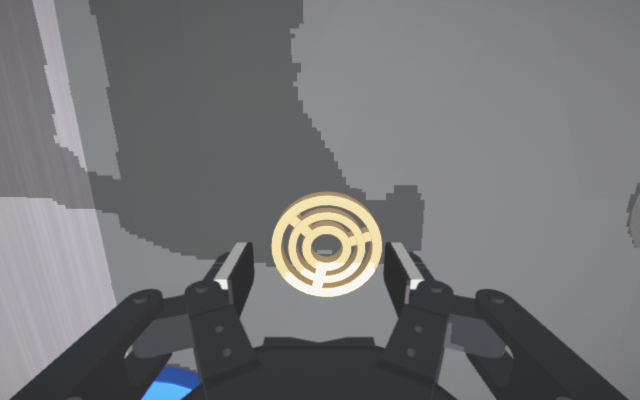

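Run:
```python
from h import *
st(); look({'plate_large_mid':.004},'w3.png'); print(shift([.4505,.0682,.0106]))
```

```text
t 3.27 tcp [446.9  63.3  11.2] yaw 0.3 F [ 0.5 -0.  -0.3] w 65.7 j6 -0.03
mask plate_large_mid 0.57 [325.1 243.6] [450.5  68.    4. ]
[ 3.3 -4.5  1. ]
```

```bash
python3 -m inch '[[0.066,0.0035,-0.0047,0,0],[0.066,0.0035,-0.0047,0.002,0],[0.066,0.0035,-0.0047,0.004,0],[0.066,0.0035,-0.0047,0.004,0]]'
python3 -m inch '[[0.066,0,0,0.001,0],[0.066,0,0,0.002,0],[0.066,0,0,0.002,0]]'
python3 - <<'E'
from h import *
st(); save('wrist','w4.png')
E
```

```text
time: 3.75
tool_pos: [0.4506, 0.0686, 0.0074]
tool_rot: [3.14, 0.009, -0.005]
wrist_force: [0.1, 0.4, -1.4]
grip_width: 0.0661
time: 4.0
tool_pos: [0.4503, 0.0686, 0.0051]
tool_rot: [3.14, 0.009, -0.006]
wrist_force: [0.2, 0.3, -1.1]
grip_width: 0.0659
t 4.0 tcp [450.3  68.6   5.1] yaw 0.3 F [ 0.2  0.3 -1.1] w 65.9 j6 -0.02
```

View pics/w4.png

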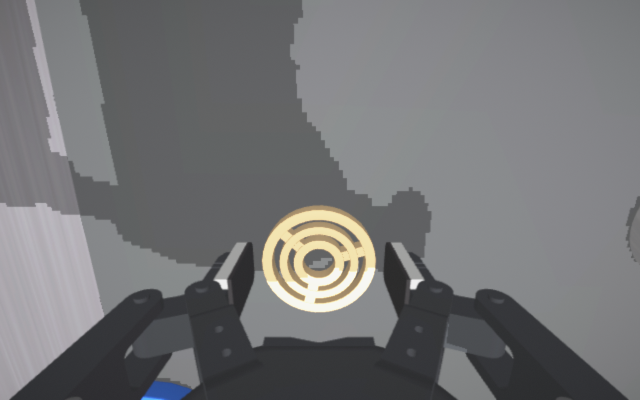

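```bash
python3 -m inch '[[0.059,0,0,0,0],[0.059,0,0,0.001,0],[0.059,0,0,0.001,0]]'
python3 -m inch '[[0.059,0,0,0.001,0],[0.059,0,0,0.0015,0],[0.059,0,0,0.0015,0]]'
python3 -m inch '[[0.059,0,0,0.001,0],[0.059,0,0,0.0015,0],[0.059,0,0,0.0015,0]]'
```

```text
time: 4.3
tool_pos: [0.4503, 0.0686, 0.0041]
tool_rot: [3.14, 0.009, -0.006]
wrist_force: [-1.1, -0.7, -0.7]
grip_width: 0.0584
time: 4.55
tool_pos: [0.4505, 0.0686, 0.0032]
tool_rot: [3.14, 0.009, -0.005]
wrist_force: [-2.1, 0.7, 8.4]
grip_width: 0.0596
time: 4.8
tool_pos: [0.4506, 0.0686, 0.0031]
tool_rot: [3.14, 0.009, -0.003]
wrist_force: [-6.1, 0.8, 18.4]
grip_width: 0.059
```

Fingertip contact comes at TCP z of about 3.3 mm with a 59 mm opening. I'll raise about 2 mm and grip.

```bash
python3 -m inch '[[0.059,0,0,-0.0022,0],[0.059,0,0,-0.0022,0],[0.05,0,0,-0.0022,0],[0.05,0,0,-0.0022,0],[0.05,0,0,-0.0022,0]]'
python3 -m inch '[[0.066,0,0,0,0],[0.066,0,0,0,0],[0.066,0,0,-0.02,0],[0.066,0,0,-0.02,0]]'
python3 - <<'E'
from h import *
st(); look({'plate_large_mid':.004},'w5.png');st()
E
```

```text
time: 5.22
tool_pos: [0.451, 0.0686, 0.0066]
tool_rot: [3.14, 0.008, -0.001]
wrist_force: [-3.1, 0.6, 20.8]
grip_width: 0.0528
time: 5.55
tool_pos: [0.4521, 0.0686, 0.028]
tool_rot: [3.14, 0.008, 0.003]
wrist_force: [1.1, -0.9, 1.4]
grip_width: 0.0659
t 5.55 tcp [452.1  68.6  28. ] yaw 0.3 F [ 1.1 -0.9  1.4] w 65.9 j6 -0.02
mask plate_large_mid 0.77 [316.6 239.8] [451.2  67.9   4. ]
pin plate_large_mid 0.85 [319.3 241.9] [452.8  66.6   4. ]
t 5.7 tcp [450.9  68.6  26.2] yaw 0.3 F [-0.3 -0.6 -0.6] w 66.0 j6 -0.02
```

View pics/w5.png

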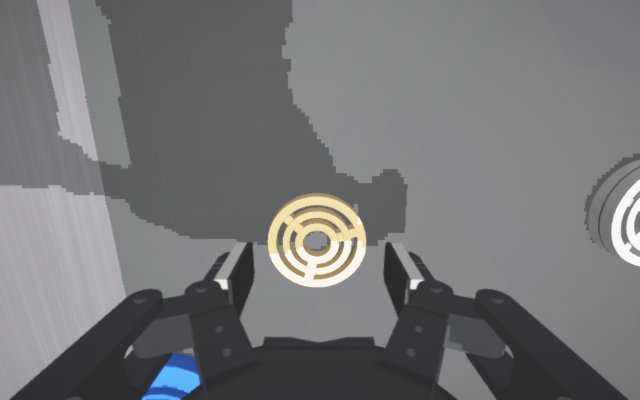

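The grip closed to 52.8 mm with 21 N upward. That is ambiguous, since the tips may have pressed on the bench as they swung forward. I'll turn 90° so the second grip centres the other axis, and grip a little higher.

```bash
python3 -m inch '[[0.068,0,0,0,36],[0.068,0,0,0,36],[0.068,0,0,0,36],[0.068,0,0,0,36],[0.068,0,0,0,36]]'
python3 -m inch '[[0.068,0,0,0,36],[0.068,0,0,0,36],[0.068,0,0,0,36],[0.068,0,0,0,36],[0.068,0,0,0,36]]'
python3 - <<'E'
from h import *
st(); print(90+yaw(),shift([.451,.068,.0265]))
E
```

```text
time: 6.12
tool_pos: [0.4504, 0.0686, 0.0252]
tool_rot: [2.987, -0.967, -0.003]
wrist_force: [0.0, -0.2, 0.3]
grip_width: 0.0676
time: 6.53
tool_pos: [0.4498, 0.0686, 0.0243]
tool_rot: [2.544, -1.837, -0.004]
wrist_force: [0.1, 0.3, -0.1]
grip_width: 0.068
t 6.53 tcp [449.8  68.6  24.3] yaw -71.7 F [ 0.1  0.3 -0.1] w 68.0 j6 1.24
18.32329300943607 [ 0.9 -0.9 -2.2]
```

```bash
python3 -m inch '[[0.068,0.0009,-0.0009,0,18],[0.068,0.0009,-0.0009,0,18],[0.068,0.0009,-0.0009,0.006,18],[0.068,0.0009,-0.0009,0.012,18],[0.068,0.0009,-0.0009,0.012,18]]'
python3 - <<'E'
from h import *
st(); print(90+yaw(),shift([.451,.068,.007]));look({'plate_large_mid':.004},'w6.png')
E
```

```text
time: 6.95
tool_pos: [0.4498, 0.068, 0.0107]
tool_rot: [2.226, -2.208, -0.007]
wrist_force: [-0.4, -0.1, -0.0]
grip_width: 0.068
t 6.95 tcp [449.8  68.   10.7] yaw -89.5 F [-0.4 -0.1 -0. ] w 68.0 j6 1.55
0.4595413523128684 [ 0.  -1.2  3.7]
mask plate_large_mid 0.62 [318.3 250.5] [451.2  67.9   4. ]
pin plate_large_mid 0.6 [319.5 253.1] [449.7  67.3   4. ]
```

View pics/w6.png

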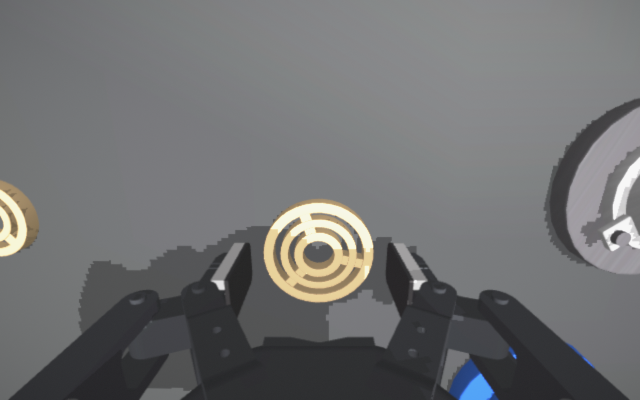

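```bash
python3 -m inch '[[0.066,0,-0.0013,0.003,0],[0.066,0,-0.0013,0.005,0],[0.062,0,-0.0013,0.005,0]]'
python3 -m inch '[[0.05,0,0,0,0],[0.05,0,0,0,0],[0.05,0,0,0,0],[0.05,0,0,0,0]]'
python3 - <<'E'
from h import *
st(); save('wrist','w7.png')
E
```

```text
time: 7.35
tool_pos: [0.4519, 0.068, 0.0066]
tool_rot: [2.227, -2.209, -0.005]
wrist_force: [0.3, -0.5, 0.1]
grip_width: 0.062
time: 7.68
tool_pos: [0.4519, 0.0681, 0.0076]
tool_rot: [2.227, -2.21, -0.004]
wrist_force: [-3.6, -0.7, 12.6]
grip_width: 0.0529
t 7.68 tcp [451.9  68.1   7.6] yaw -89.6 F [-3.6 -0.7 12.6] w 52.9 j6 1.55
```

View pics/w7.png

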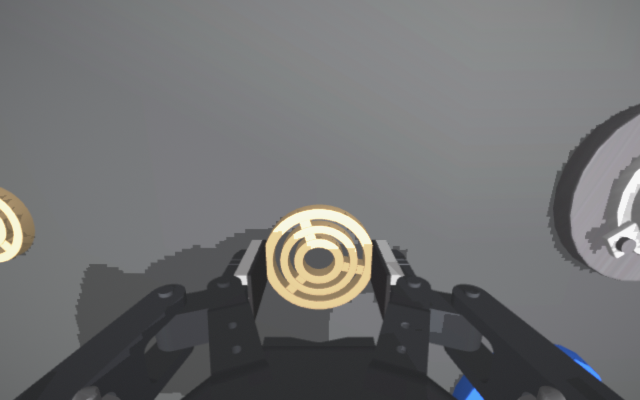

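```bash
python3 -m inch '[[0.05,0,0,-0.004,0],[0.05,0,0,-0.03,0],[0.05,0,0,-0.07,0],[0.05,0,0,-0.075,0],[0.05,0,0,-0.075,0]]'
python3 - <<'E'
from h import *
st(); save('wrist','w8.png')
E
```

```text
time: 8.15
tool_pos: [0.454, 0.0682, 0.085]
tool_rot: [-2.23, 2.212, -0.003]
wrist_force: [0.9, 0.1, -0.1]
grip_width: 0.0527
t 8.15 tcp [454.   68.2  85. ] yaw -89.5 F [ 0.9  0.1 -0.1] w 52.7 j6 1.55
```

View pics/w8.png

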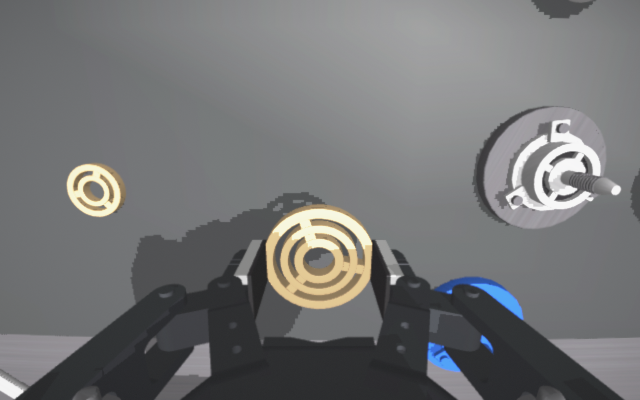

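The plate lifted and is held, centred at about (319,257). I'll go to a viewing point short of the large seat.

```bash
python3 - <<'E'
from h import *
st(); print(shift([.54,-.264,.19]))
c=cam('wrist'); p,R=tool(); 
for d in cut_out('wrist','plate_large_mid')[:2]:
    m=d['mask'].astype(np.uint8);cs=max(cv2.findContours(m,0,2)[0],key=len); e=cv2.fitEllipse(cs)
    q=toz(c,e[0],p[2]-.0036); print(d['conf'],e, (R.T@(q-p)*1000).round(1))
E
python3 -m inch '[[0.05,0.332,-0.086,-0.105,0],[0.05,0.332,-0.086,-0.105,0],[0.05,0.332,-0.086,-0.105,0],[0.05,0.332,-0.086,-0.105,0],[0.05,0.332,-0.086,-0.105,0]]'
python3 -c "
from h import *
st(); print(shift([.54,-.264,.19]))"
```

```text
t 8.2 tcp [452.8  68.1  83.4] yaw -89.5 F [-0.6  0.4 -0.6] w 52.3 j6 1.55
[ 332.9  -84.3 -106.4]
0.81 ((318.4226989746094, 256.639404296875), (104.7590103149414, 109.80585479736328), 91.47976684570312) [0.1 0.5 3.6]
time: 8.67
tool_pos: [0.5032, -0.1258, 0.1422]
tool_rot: [2.227, -2.209, -0.009]
wrist_force: [1.7, 0.5, -1.0]
grip_width: 0.0522
t 8.67 tcp [ 503.2 -125.8  142.2] yaw -89.5 F [ 1.7  0.5 -1. ] w 52.2 j6 1.17
[138.4 -35.3 -48.2]
```

```bash
python3 -m inch '[[0.05,0.138,-0.035,-0.048,0],[0.05,0.138,-0.035,-0.048,0],[0.05,0.138,-0.035,-0.048,0],[0.05,0.138,-0.035,-0.048,0],[0.05,0.138,-0.035,-0.048,0]]'
python3 - <<'E'
from h import *
st(); look({'seat_large_face':.032},'w9.png');st()
E
```

```text
time: 9.08
tool_pos: [0.5403, -0.2689, 0.1891]
tool_rot: [2.221, -2.213, -0.006]
wrist_force: [-0.9, 0.7, -0.7]
grip_width: 0.0524
t 9.08 tcp [ 540.3 -268.9  189.1] yaw -89.8 F [-0.9  0.7 -0.7] w 52.4 j6 0.98
mask seat_large_face 0.78 [312.2 105.5] [ 616.2 -263.2   32. ]
pin seat_large_face 0.84 [317.8 107.2] [ 614.7 -268.5   32. ]
t 9.23 tcp [ 538.7 -262.8  187.5] yaw -89.6 F [-0.1  0.2  0.3] w 52.4 j6 0.98
```

View pics/w9.png

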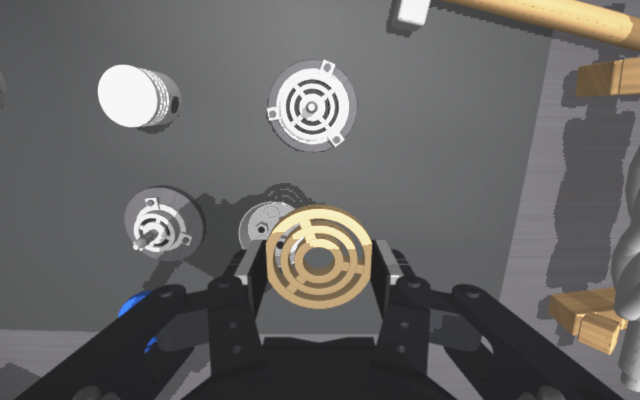

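Run:
```python
from h import *
st(); look({'seat_large_face':.032},'w10.png');st()
im=cv2.imread('pics/w10.png'); cv2.imwrite('pics/w10z.png',cv2.resize(im[50:170,240:390],None,fx=5,fy=5,interpolation=2)[:600])
```

```text
t 9.23 tcp [ 538.7 -262.8  187.5] yaw -89.6 F [-0.1  0.2  0.3] w 52.4 j6 0.98
mask seat_large_face 0.56 [319.5 102.8] [ 616.4 -262.9   32. ]
mask seat_large_face 0.28 [318.4 256.4] [ 457.8 -262.9   32. ]
pin seat_large_face 0.68 [322.8 105.8] [ 613.7 -266.    32. ]
t 9.38 tcp [ 539.2 -262.   188.7] yaw -89.5 F [-0.3  0.6 -0.1] w 52.4 j6 0.98
```

View pics/w10z.png

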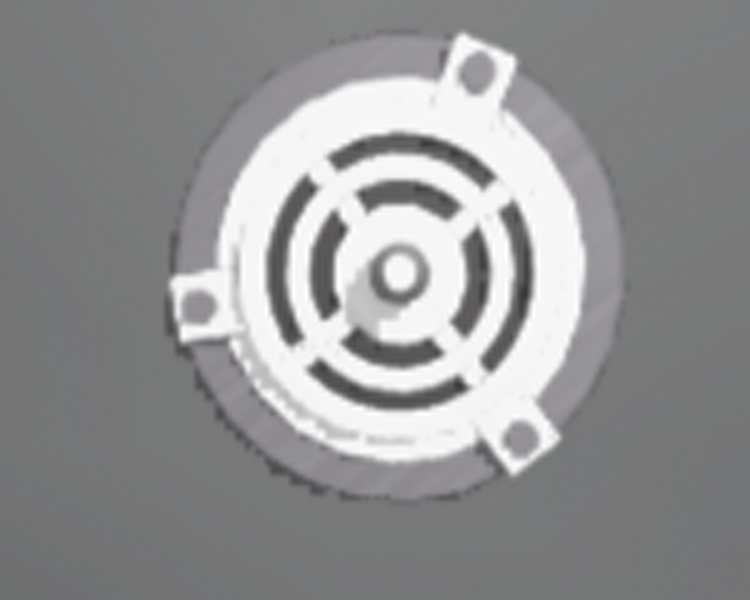

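```bash
cat >> h.py <<'E'
import pickle
def shot(f,box=None,k=5):
    c=cam('wrist'); T=tool(); im=save('wrist',f); pickle.dump((c,T),open('pics/'+f+'.pkl','wb'))
    if box:
        a,b,x,y=box; cv2.imwrite('pics/z'+f,cv2.resize(im[b:y,a:x,::-1],None,fx=k,fy=k,interpolation=2))
def at(f,px,z):
    c,T=pickle.load(open('pics/'+f+'.pkl','rb')); return (toz(c,px,z)*1000).round(1)
E
python3 - <<'E'
from h import *
shot('w11.png',(240,50,390,170));st()
E
```

```text
t 9.43 tcp [ 539.4 -262.1  189.1] yaw -89.4 F [-0.6 -0.3 -0.8] w 52.0 j6 0.98
```

View pics/zw11.png

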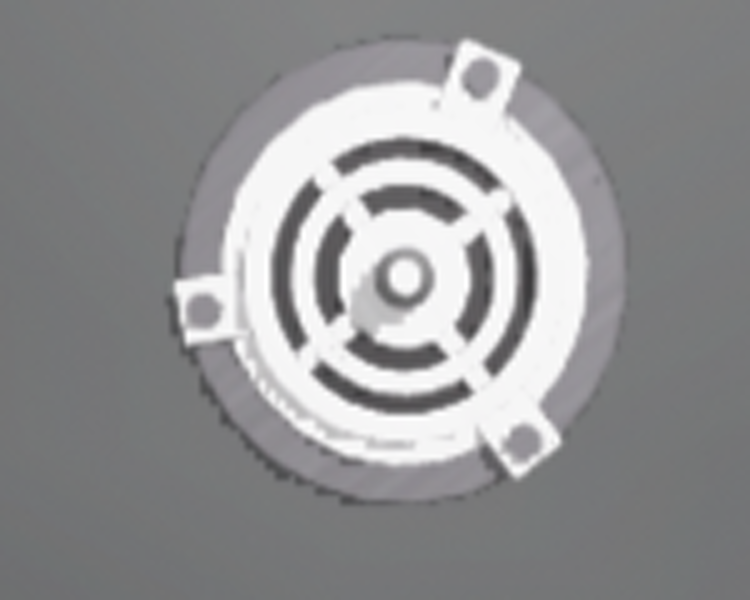

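Run:
```python
from h import *
print(at('w11.png',(320.8,104.9),.032),at('w11.png',(320.9,105.3),.066))
print(shift([.614,-.2635,.095]))
```

```text
[ 615.2 -263.3   32. ] [ 614.5 -263.2   66. ]
[  2.2 -75.5  93.4]
```

The seat ring and stud tip both show at about (321,105), so the large seat is at (614.8, -263.3) mm. I'll move the plate above the stud.

```bash
python3 -m inch '[[0.05,0.002,-0.035,0.04,0],[0.05,0.002,-0.0755,0.08,0],[0.05,0.002,-0.0765,0.1,0],[0.05,0.002,-0.0765,0.102,0],[0.05,0.002,-0.0765,0.102,0]]'
python3 - <<'E'
from h import *
st(); print(shift([.6152,-.2633,.085]))
E
```

```text
time: 9.85
tool_pos: [0.6137, -0.261, 0.0822]
tool_rot: [2.229, -2.203, -0.024]
wrist_force: [-0.4, 0.1, 0.3]
grip_width: 0.0519
t 9.85 tcp [ 613.7 -261.    82.2] yaw -89.3 F [-0.4  0.1  0.3] w 51.9 j6 1.05
[ 2.3 -1.4 -2.8]
```

```bash
cat >> h.py <<'E'
def tilt():
    p,R=tool(); return np.degrees(R[:2,2]).round(2)
E
python3 -m inch '[[0.05,0.0023,-0.0014,-0.003,0],[0.05,0.0023,-0.0014,-0.003,0],[0.05,0.0023,-0.0014,-0.003,0]]'
python3 - <<'E'
from h import *
st(); print(tilt(),shift([.6152,-.2633,.085])); shot('w12.png',(250,180,390,300));st();print(tilt())
E
```

```text
time: 10.1
tool_pos: [0.6157, -0.264, 0.0881]
tool_rot: [2.229, -2.204, -0.017]
wrist_force: [0.7, -0.1, -0.1]
grip_width: 0.0523
t 10.1 tcp [ 615.7 -264.    88.1] yaw -89.3 F [ 0.7 -0.1 -0.1] w 52.3 j6 1.04
[-0.72  0.17] [-0.7  0.5  3.1]
t 10.15 tcp [ 615.6 -264.    87.9] yaw -89.3 F [-0.8  0.1 -0.6] w 52.4 j6 1.04
[-0.73  0.18]
```

View pics/zw12.png

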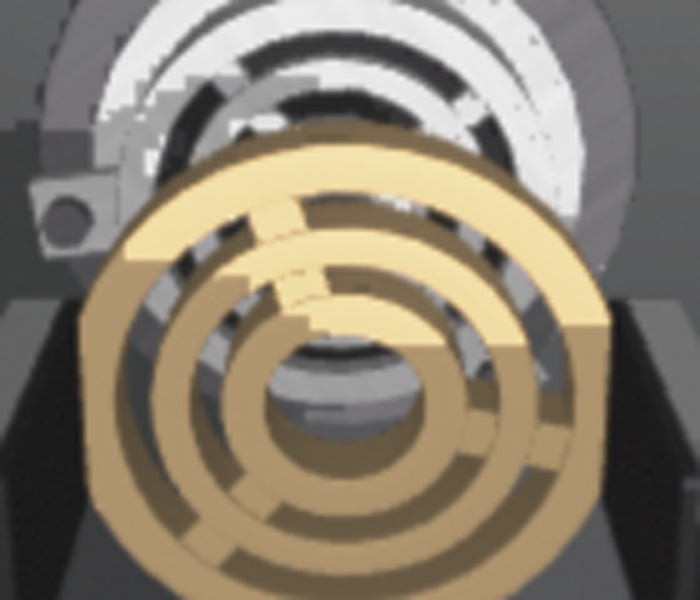

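```bash
python3 - <<'E'
from h import *
st();c,T=pickle.load(open('pics/w12.png.pkl','rb')); print(proj(c,[.6146,-.2632,.066]), shift([.6152,-.2633,.06]))
E
python3 -m inch '[[0.05,-0.0007,0.0004,0.008,0],[0.05,-0.0007,0.0004,0.016,0],[0.05,-0.0007,0.0002,0.022,0],[0.05,-0.0007,0.0002,0.028,0]]'
python3 - <<'E'
from h import *
st();print(tilt(),shift([.6152,-.2633,.042]));shot('w13.png',(250,180,390,300))
E
```

```text
t 10.15 tcp [ 615.6 -264.    87.9] yaw -89.3 F [-0.8  0.1 -0.6] w 52.4 j6 1.04
[[316.99476584 242.19464965]] [-0.6  0.1 27.9]
time: 10.48
tool_pos: [0.6146, -0.2631, 0.059]
tool_rot: [2.229, -2.204, -0.019]
wrist_force: [-0.0, 0.8, -0.5]
grip_width: 0.0526
t 10.48 tcp [ 614.6 -263.1   59. ] yaw -89.4 F [-0.   0.8 -0.5] w 52.6 j6 1.04
[-0.77  0.2 ] [ 0.3 -0.8 17. ]
```

View pics/zw13.png

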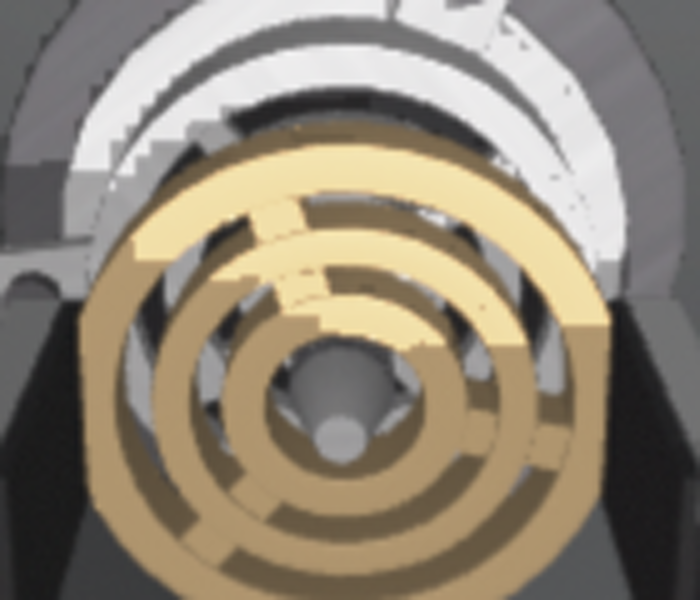

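The stud is threaded and centred in the hole at (340,420) in the zoom, with no force. I'll descend.

```bash
python3 -m inch '[[0.05,0.0003,-0.0006,0.006,0],[0.05,0.0003,-0.0006,0.012,0],[0.05,0.0003,-0.0008,0.016,0],[0.05,0.0003,-0.0008,0.0175,0],[0.05,0.0003,-0.0008,0.0175,0]]'
python3 -m inch '[[0.05,0,0,0.0006,0],[0.05,0,0,0.0012,0],[0.05,0,0,0.0012,0]]'
python3 -c "
from h import *
st();print(tilt(),shift([.6152,-.2633,.0396]))"
```

```text
time: 10.95
tool_pos: [0.6145, -0.2629, 0.04]
tool_rot: [2.228, -2.203, -0.023]
wrist_force: [0.1, 0.1, 0.8]
grip_width: 0.0519
time: 11.2
tool_pos: [0.6146, -0.2629, 0.0399]
tool_rot: [2.229, -2.203, -0.022]
wrist_force: [-2.3, 2.1, 8.2]
grip_width: 0.0523
t 11.2 tcp [ 614.6 -262.9   39.9] yaw -89.3 F [-2.3  2.1  8.2] w 52.3 j6 1.04
[-0.87  0.25] [ 0.4 -0.6  0.2]
```

Seated contact at 40 mm, 8 N. Releasing and lifting straight up.

```bash
python3 -m inch '[[0.07,0,0,0,0],[0.07,0,0,0,0],[0.07,0,0,0,0]]'
python3 -m inch '[[0.07,0,0,-0.02,0],[0.07,0,0,-0.06,0],[0.085,0,0.02,-0.1,0],[0.085,0,0.05,-0.12,0],[0.085,0,0.08,-0.12,0]]'
python3 - <<'E'
from h import *
shot('w14.png');st();print(tilt())
E
```

```text
time: 11.45
tool_pos: [0.6146, -0.2629, 0.0396]
tool_rot: [2.229, -2.203, -0.022]
wrist_force: [-0.3, -0.8, 0.8]
grip_width: 0.0698
time: 11.87
tool_pos: [0.5383, -0.2657, 0.1662]
tool_rot: [2.231, -2.204, -0.005]
wrist_force: [-0.1, 0.1, 0.7]
grip_width: 0.0851
t 11.92 tcp [ 531.3 -264.3  163. ] yaw -89.4 F [-3.1 -0.1 -0.3] w 85.0 j6 0.97
[-0.95  0.18]
```

View pics/w14.png

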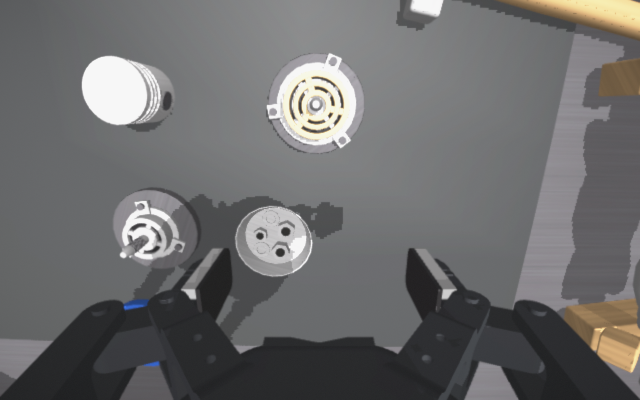

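Large plate lies on its seat, stud through at (316,104). Next is the small plate.

```bash
python3 -c "
from h import *
print(shift([.45,.236,.19]))"
python3 -m inch '[[0.085,-0.5,0.085,-0.02,0],[0.085,-0.5,0.085,-0.02,0],[0.085,-0.5,0.085,-0.02,0],[0.085,-0.5,0.085,-0.02,0],[0.085,-0.5,0.085,-0.02,0]]'
python3 -m inch '[[0.085,-0.3,0.05,-0.01,0],[0.085,-0.3,0.05,-0.01,0],[0.085,-0.3,0.05,-0.01,0],[0.085,-0.3,0.05,-0.01,0],[0.085,-0.3,0.05,-0.01,0]]'
python3 -c "
from h import *
st();print(tilt(),shift([.45,.236,.18]))"
```

```text
[-501.3   76.1  -24. ]
time: 12.33
tool_pos: [0.4966, -0.0583, 0.1709]
tool_rot: [2.226, -2.203, -0.023]
wrist_force: [0.7, 1.5, -0.1]
grip_width: 0.0852
time: 12.75
tool_pos: [0.4602, 0.1469, 0.179]
tool_rot: [2.226, -2.204, -0.023]
wrist_force: [1.0, 0.3, 1.1]
grip_width: 0.0848
t 12.75 tcp [460.2 146.9 179. ] yaw -89.4 F [1.  0.3 1.1] w 84.8 j6 1.7
[-0.98  0.2 ] [-89.2   9.3  -0.6]
```

```bash
python3 -m inch '[[0.07,-0.04,0.005,0.02,0],[0.07,-0.08,0.009,0.05,0],[0.07,-0.089,0.009,0.07,0],[0.07,-0.089,0.009,0.07,0]]'
python3 - <<'E'
from h import *
st(); look({'plate_small_mid':.004},'w15.png');st()
E
```

```text
time: 13.08
tool_pos: [0.4455, 0.2387, 0.1046]
tool_rot: [2.225, -2.194, -0.03]
wrist_force: [-0.7, -1.0, -1.1]
grip_width: 0.07
t 13.08 tcp [445.5 238.7 104.6] yaw -89.2 F [-0.7 -1.  -1.1] w 70.0 j6 1.88
mask plate_small_mid 0.9 [322.6 171.2] [468.5 235.7   4. ]
pin plate_small_mid 0.8 [320.2 170.5] [469.1 237.7   4. ]
t 13.23 tcp [449.3 235.9 109.4] yaw -89.4 F [0.9 0.3 0.6] w 70.3 j6 1.88
```

View pics/w15.png

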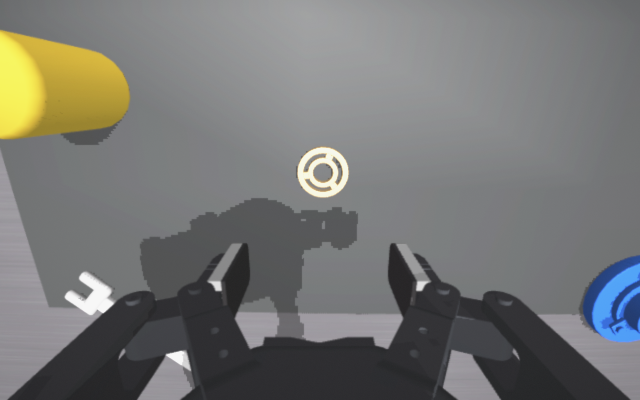

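```bash
python3 -c "
from h import *
print(shift([.4685,.2357,.02]))"
python3 -m inch '[[0.055,0,-0.0178,0.02,0],[0.055,0,-0.0178,0.06,0],[0.055,0,-0.0178,0.08,0],[0.055,0,-0.0178,0.089,0],[0.055,0,-0.0178,0.089,0]]'
python3 - <<'E'
from h import *
st(); look({'plate_small_mid':.004},'w16.png');st();print(tilt(),shift([.4685,.2357,.0085]))
E
```

```text
[  0.7 -20.8  89.1]
time: 13.65
tool_pos: [0.4654, 0.2351, 0.0194]
tool_rot: [2.223, -2.203, -0.024]
wrist_force: [-0.7, -0.8, 0.3]
grip_width: 0.0552
t 13.65 tcp [465.4 235.1  19.4] yaw -89.5 F [-0.7 -0.8  0.3] w 55.2 j6 1.87
mask plate_small_mid 0.87 [316.8 241. ] [468.1 236.    4. ]
pin plate_small_mid 0.83 [317.6 243.4] [466.6 235.5   4. ]
t 13.8 tcp [467.  236.3  21.9] yaw -89.4 F [0.6 0.7 0. ] w 54.7 j6 1.87
[-0.82  0.23] [ 0.7 -1.7 13.4]
```

```bash
python3 -m inch '[[0.05,0.0003,-0.0012,0.006,0],[0.048,0.0003,-0.0012,0.011,0],[0.046,0.0003,-0.0012,0.013,0],[0.046,0.0003,-0.0012,0.0134,0],[0.046,0.0003,-0.0012,0.0134,0]]'
python3 -c "
from h import *
st();print(tilt(),shift([.4683,.2358,.0085]))"
```

```text
time: 14.22
tool_pos: [0.4679, 0.2361, 0.0085]
tool_rot: [2.227, -2.205, -0.021]
wrist_force: [-0.2, 0.9, 0.7]
grip_width: 0.0462
t 14.22 tcp [467.9 236.1   8.5] yaw -89.4 F [-0.2  0.9  0.7] w 46.2 j6 1.87
[-0.84  0.23] [ 0.3 -0.4 -0.1]
```

```bash
python3 -m inch '[[0.044,0.0003,-0.0004,0,0],[0.034,0.0003,-0.0004,0,0],[0.034,0.0003,-0.0004,0,0],[0.034,0.0003,-0.0004,0,0]]'
python3 -m inch '[[0.034,0,0,-0.004,0],[0.034,0,0,-0.03,0],[0.034,0,0,-0.06,0],[0.034,0,0,-0.06,0]]'
python3 - <<'E'
from h import *
st(); shot('w17.png');c=cam('wrist'); p,R=tool()
for d in cut_out('wrist','plate_small_mid')[:2]:
    m=d['mask'].astype(np.uint8);cs=max(cv2.findContours(m,0,2)[0],key=len); e=cv2.fitEllipse(cs)
    q=toz(c,e[0],p[2]-.0045); print(d['conf'],e, (R.T@(q-p)*1000).round(1))
E
```

```text
time: 14.55
tool_pos: [0.4684, 0.2359, 0.0091]
tool_rot: [2.228, -2.205, -0.02]
wrist_force: [-1.4, -0.2, 5.6]
grip_width: 0.0362
time: 14.88
tool_pos: [0.4722, 0.2367, 0.074]
tool_rot: [-2.232, 2.21, 0.014]
wrist_force: [1.4, 0.7, 1.5]
grip_width: 0.0359
t 14.88 tcp [472.2 236.7  74. ] yaw -89.4 F [1.4 0.7 1.5] w 35.9 j6 1.87
0.84 ((318.4245910644531, 254.57473754882812), (75.67608642578125, 76.35741424560547), 74.46815490722656) [ 0.1 -0.2  4.5]
```

View pics/w17.png

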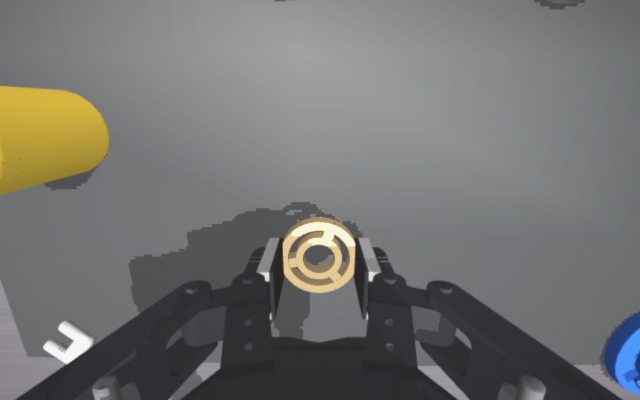

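Small plate held, centred on the TCP. Over to the small grey seat.

```bash
python3 -c "
from h import *
print(shift([.425,-.094,.18]))"
python3 -m inch '[[0.034,0.327,0.05,-0.1,0],[0.034,0.327,0.05,-0.1,0],[0.034,0.327,0.05,-0.1,0],[0.034,0.327,0.05,-0.1,0],[0.034,0.327,0.05,-0.1,0]]'
python3 -c "
from h import *
print(shift([.425,-.094,.18]))"
```

```text
[ 328.9   49.6 -110.8]
time: 15.4
tool_pos: [0.4409, 0.0366, 0.129]
tool_rot: [2.229, -2.205, -0.021]
wrist_force: [1.2, -0.1, 0.2]
grip_width: 0.0359
[130.2  18.  -51.5]
```

```bash
python3 -m inch '[[0.034,0.13,0.018,-0.05,0],[0.034,0.13,0.018,-0.05,0],[0.034,0.13,0.018,-0.05,0],[0.034,0.13,0.018,-0.05,0],[0.034,0.13,0.018,-0.05,0]]'
python3 - <<'E'
from h import *
st(); shot('w18.png'); im=cv2.imread('pics/w18.png'); cv2.imwrite('pics/zw18.png',cv2.resize(im[60:190,240:390],None,fx=4,fy=4,interpolation=2));st();print(tilt())
E
```

```text
time: 15.82
tool_pos: [0.425, -0.0971, 0.1791]
tool_rot: [2.224, -2.21, -0.018]
wrist_force: [0.7, -0.2, -0.1]
grip_width: 0.0362
t 15.82 tcp [425.  -97.1 179.1] yaw -89.6 F [ 0.7 -0.2 -0.1] w 36.2 j6 1.17
t 15.87 tcp [424.7 -95.1 178.2] yaw -89.6 F [ 0.3  0.7 -0.3] w 36.0 j6 1.17
[-0.77  0.31]
```

View pics/w18.png

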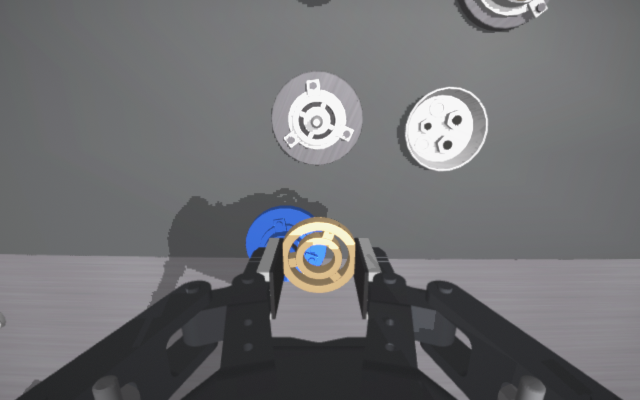

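View pics/zw18.png

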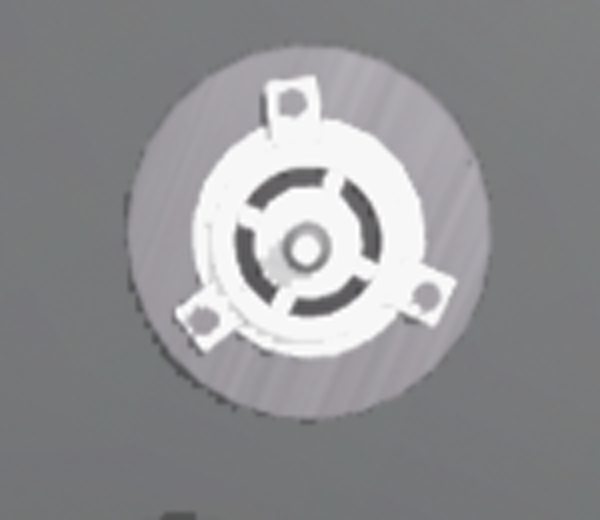

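Run:
```python
from h import *
print(at('w18.png',(316.6,120.3),.032),at('w18.png',(316.6,121.9),.066));st()
print(shift([.487,-.0955,.09]))
```

```text
[487.  -94.5  32. ] [487.1 -94.9  66. ]
t 15.87 tcp [424.7 -95.1 178.2] yaw -89.6 F [ 0.3  0.7 -0.3] w 36.0 j6 1.17
[  1.4 -63.5  87.4]
```

The small seat's ring and tip agree at (487.0, -94.7) mm.

```bash
python3 -m inch '[[0.034,0.0005,-0.035,0.04,0],[0.034,0.0005,-0.063,0.075,0],[0.034,0.0005,-0.0635,0.086,0],[0.034,0.0005,-0.0635,0.087,0],[0.034,0.0005,-0.0635,0.087,0]]'
python3 -m inch '[[0.034,0,0,0,0]]'
python3 - <<'E'
from h import *
st(); print(tilt(),shift([.4869,-.0946,.062])); shot('w19.png',(250,180,390,300))
E
```

```text
time: 16.28
tool_pos: [0.4854, -0.0926, 0.0882]
tool_rot: [2.226, -2.205, -0.03]
wrist_force: [-0.3, 0.3, -0.6]
grip_width: 0.036
time: 16.37
tool_pos: [0.485, -0.0917, 0.0886]
tool_rot: [2.227, -2.204, -0.031]
wrist_force: [-0.2, 0.1, 0.5]
grip_width: 0.0359
t 16.37 tcp [485.  -91.7  88.6] yaw -89.4 F [-0.2  0.1  0.5] w 35.9 j6 1.22
[-1.14  0.46] [ 3.1 -2.4 26.5]
```

View pics/zw19.png

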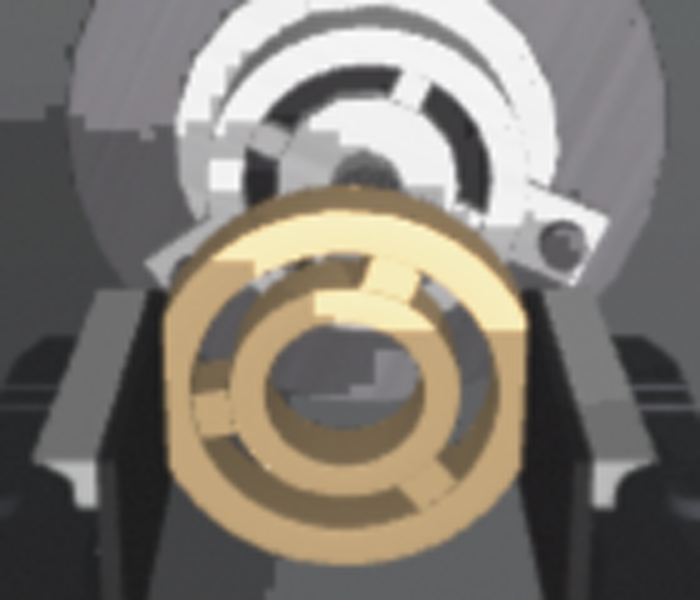

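```bash
python3 -m inch '[[0.034,0.0031,-0.0021,0,0],[0.034,0.0031,-0.0021,0,0],[0.034,0.0031,-0.0021,0,0],[0.034,0.0031,-0.0021,0,0]]'
python3 - <<'E'
from h import *
st(); print(tilt(),shift([.4869,-.0946,.062]))
E
```

```text
time: 16.75
tool_pos: [0.4871, -0.0949, 0.0894]
tool_rot: [2.227, -2.205, -0.029]
wrist_force: [-0.2, 0.1, -0.5]
grip_width: 0.0359
t 16.75 tcp [487.1 -94.9  89.4] yaw -89.4 F [-0.2  0.1 -0.5] w 35.9 j6 1.21
[-1.08  0.44] [-0.1 -0.4 27.4]
```

```bash
python3 -m inch '[[0.034,-0.0001,-0.0002,0.008,0],[0.034,-0.0001,-0.0003,0.016,0],[0.034,-0.0001,-0.0004,0.022,0],[0.034,-0.0001,-0.0005,0.027,0],[0.034,-0.0001,-0.0005,0.027,0]]'
python3 - <<'E'
from h import *
st(); print(tilt(),shift([.4869,-.0946,.0435])); shot('w20.png',(250,180,390,300))
E
```

```text
time: 17.17
tool_pos: [0.4861, -0.0943, 0.0609]
tool_rot: [2.226, -2.204, -0.033]
wrist_force: [0.2, 0.5, 1.1]
grip_width: 0.036
t 17.17 tcp [486.1 -94.3  60.9] yaw -89.5 F [0.2 0.5 1.1] w 36.0 j6 1.21
[-1.23  0.5 ] [ 0.5 -1.1 17.4]
```

View pics/zw20.png

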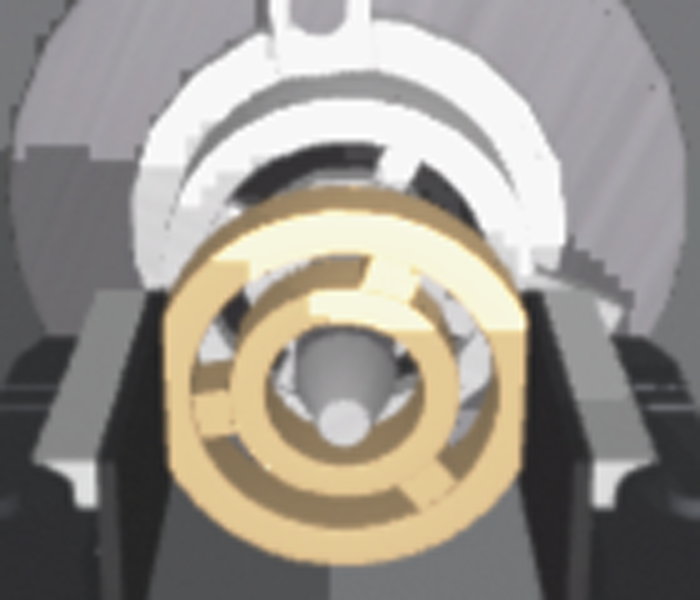

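Stud is in the hole at (345,390) in the zoom. Descending.

```bash
python3 -m inch '[[0.034,0.0004,-0.0008,0.005,0],[0.034,0.0004,-0.001,0.01,0],[0.034,0.0004,-0.0012,0.014,0],[0.034,0.0004,-0.0013,0.0175,0],[0.034,0.0004,-0.0013,0.0175,0]]'
python3 -m inch '[[0.034,0,0,0.0006,0],[0.034,0,0,0.0012,0],[0.034,0,0,0.0015,0],[0.034,0,0,0.0015,0]]'
python3 -c "
from h import *
st();print(tilt(),shift([.4869,-.0946,.0411]))"
```

```text
time: 17.63
tool_pos: [0.487, -0.0945, 0.0431]
tool_rot: [2.226, -2.204, -0.034]
wrist_force: [-0.1, 0.1, 0.1]
grip_width: 0.0358
time: 17.97
tool_pos: [0.487, -0.0945, 0.0417]
tool_rot: [2.226, -2.204, -0.034]
wrist_force: [-0.2, -0.4, -0.1]
grip_width: 0.036
t 17.97 tcp [487.  -94.5  41.7] yaw -89.4 F [-0.2 -0.4 -0.1] w 36.0 j6 1.21
[-1.25  0.5 ] [0.1 0.1 0.6]
```

```bash
python3 -m inch '[[0.034,0,0,0.0005,0],[0.034,0,0,0.001,0],[0.034,0,0,0.0013,0],[0.034,0,0,0.0013,0]]'
```

```text
time: 18.3
tool_pos: [0.4872, -0.0946, 0.0411]
tool_rot: [2.226, -2.204, -0.033]
wrist_force: [-2.5, -0.0, 6.6]
grip_width: 0.0361
```

```bash
python3 -m inch '[[0.055,0,0,0,0],[0.055,0,0,0,0],[0.055,0,0,0,0]]'
python3 -m inch '[[0.055,0,0,-0.02,0],[0.055,0,0,-0.06,0],[0.085,0,0.02,-0.09,0],[0.085,0,0.04,-0.11,0],[0.085,0,0.04,-0.11,0]]'
python3 - <<'E'
from h import *
shot('w21.png');st();print(tilt(),shift([.62,.09,.18]))
E
```

```text
time: 18.55
tool_pos: [0.4872, -0.0946, 0.0411]
tool_rot: [2.226, -2.204, -0.033]
wrist_force: [-1.0, -0.4, 0.2]
grip_width: 0.0548
time: 18.97
tool_pos: [0.4488, -0.0962, 0.1554]
tool_rot: [2.227, -2.205, -0.026]
wrist_force: [1.4, -0.9, -0.1]
grip_width: 0.0848
t 19.02 tcp [449.6 -96.2 153.7] yaw -89.5 F [ 0.6 -0.8 -0.3] w 85.8 j6 1.18
[-1.   0.4] [-184.8 -171.7  -27.9]
```

View pics/w21.png

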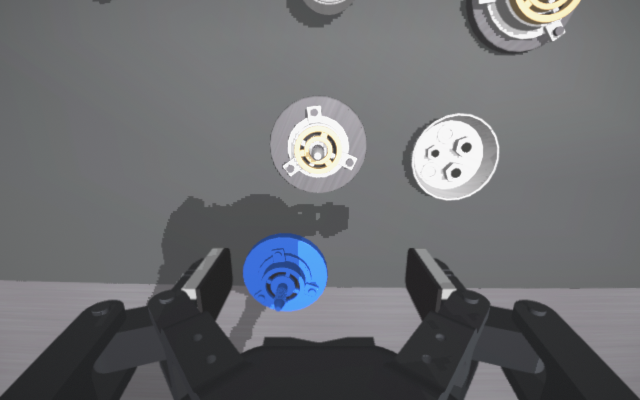

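Small plate seated, stud through at (318,151). Next is the large guard.

```bash
python3 -m inch '[[0.085,-0.18,-0.17,-0.02,0],[0.085,-0.18,-0.17,-0.02,0],[0.085,-0.18,-0.17,-0.02,0],[0.085,-0.18,-0.17,-0.02,0],[0.085,-0.18,-0.17,-0.02,0]]'
python3 -c "
from h import *
st();print(tilt(),shift([.62,.09,.13]))"
```

```text
time: 19.43
tool_pos: [0.5922, 0.058, 0.1672]
tool_rot: [2.225, -2.205, -0.029]
wrist_force: [1.4, -1.5, 0.0]
grip_width: 0.085
t 19.43 tcp [592.2  58.  167.2] yaw -89.5 F [ 1.4 -1.5  0. ] w 85.0 j6 1.52
[-1.1   0.41] [-31.5 -28.8  36.8]
```

```bash
python3 -m inch '[[0.085,-0.025,-0.02,0.02,0],[0.085,-0.031,-0.028,0.036,0],[0.085,-0.031,-0.028,0.036,0],[0.085,-0.031,-0.028,0.036,0]]'
python3 - <<'E'
from h import *
st(); look({'guard_large_mid':.008},'w22.png');st();print(tilt(),shift([.642,.09,.04]))
E
```

```text
time: 19.77
tool_pos: [0.6183, 0.0899, 0.128]
tool_rot: [2.224, -2.201, -0.034]
wrist_force: [-0.3, -0.4, -0.0]
grip_width: 0.0851
t 19.77 tcp [618.3  89.9 128. ] yaw -89.4 F [-0.3 -0.4 -0. ] w 85.1 j6 1.58
mask guard_large_mid 0.88 [274.   23.2] [751.6 125.6   8. ]
mask guard_large_mid 0.62 [322.4 167.4] [640.4  87.5   8. ]
pin guard_large_mid 0.69 [318.1 169.8] [638.3  91.1   8. ]
pin guard_large_mid 0.6 [275.9  23.2] [751.6 124.2   8. ]
t 19.92 tcp [619.2  88.5 131.4] yaw -89.6 F [-0.2  0.2 -0.4] w 84.8 j6 1.58
[-1.06  0.4 ] [ -0.7 -24.5  91. ]
```

View pics/w22.png

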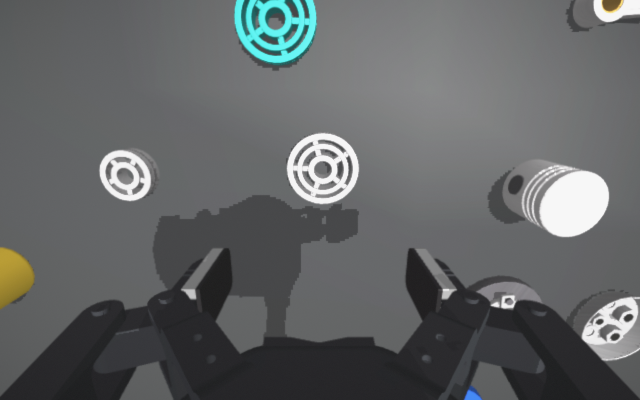

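```bash
python3 - <<'E'
from h import *
print(shift([.6398,.0876,.035]))
E
python3 -m inch '[[0.085,0,-0.012,0.03,0],[0.085,0,-0.02,0.06,0],[0.085,0,-0.022,0.085,0],[0.085,0,-0.022,0.095,0],[0.085,0,-0.022,0.095,0]]'
python3 - <<'E'
from h import *
st(); look({'guard_large_mid':.012},'w23.png');st();print(tilt())
shot('w23.png',(250,180,390,300))
E
```

```text
[  1.8 -22.3  96. ]
time: 20.33
tool_pos: [0.6379, 0.0884, 0.0343]
tool_rot: [2.221, -2.206, -0.033]
wrist_force: [-1.1, 0.3, -1.0]
grip_width: 0.0853
t 20.33 tcp [637.9  88.4  34.3] yaw -89.6 F [-1.1  0.3 -1. ] w 85.3 j6 1.58
mask guard_large_mid 0.68 [243.  32.] [745.2 124.7  12. ]
pin guard_large_mid 0.94 [318.1 232.4] [642.6  88.7  12. ]
t 20.48 tcp [640.6  89.   38.3] yaw -89.6 F [0.5 0.5 0.1] w 85.2 j6 1.58
[-0.87  0.4 ]
```

View pics/w23.png

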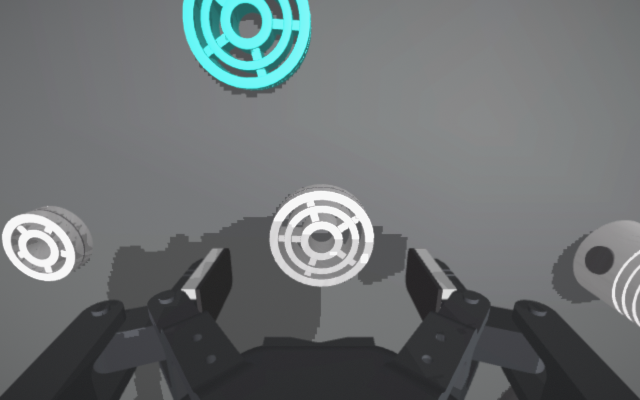

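Run:
```python
from h import *
p=at('w23.png',(321.8,239),.016);print(p);st();print(shift([p[0]/1000,p[1]/1000,.0085]))
```

```text
[641.3  87.1  16. ]
t 20.53 tcp [640.7  89.1  38.6] yaw -89.6 F [0.8 0.3 0.4] w 85.1 j6 1.58
[ 2.2 -1.  30. ]
```

```bash
python3 -m inch '[[0.08,0.002,-0.001,0.01,0],[0.08,0.002,-0.001,0.02,0],[0.075,0.002,-0.001,0.027,0],[0.07,0.002,-0.001,0.030,0],[0.067,0.002,-0.001,0.030,0]]'
python3 -c "
from h import *
st();print(tilt(),shift([.6412,.0872,.0085]))"
```

```text
time: 20.95
tool_pos: [0.6403, 0.0874, 0.007]
tool_rot: [2.225, -2.208, -0.027]
wrist_force: [0.9, -0.2, 0.3]
grip_width: 0.0674
t 20.95 tcp [640.3  87.4   7. ] yaw -89.6 F [ 0.9 -0.2  0.3] w 67.4 j6 1.57
[-0.99  0.4 ] [ 0.2 -0.8 -1.5]
```

```bash
python3 -m inch '[[0.064,0.0002,-0.0008,-0.0015,0],[0.05,0.0002,-0.0008,-0.0015,0],[0.05,0.0002,-0.0008,-0.0015,0],[0.05,0.0002,-0.0008,-0.0015,0],[0.05,0.0002,-0.0008,-0.0015,0]]'
python3 -m inch '[[0.05,0,0,-0.004,0],[0.05,0,0,-0.03,0],[0.05,0,0,-0.06,0],[0.05,0,0,-0.07,0],[0.05,0,0,-0.07,0]]'
python3 - <<'E'
from h import *
st(); shot('w24.png',(250,180,390,310));st();print(tilt())
E
```

```text
time: 21.37
tool_pos: [0.6415, 0.0872, 0.0093]
tool_rot: [2.225, -2.208, -0.026]
wrist_force: [-2.0, 0.6, 5.7]
grip_width: 0.0582
time: 21.78
tool_pos: [0.6446, 0.0867, 0.0823]
tool_rot: [2.228, -2.212, -0.019]
wrist_force: [0.8, -0.1, -1.9]
grip_width: 0.0583
t 21.78 tcp [644.6  86.7  82.3] yaw -89.6 F [ 0.8 -0.1 -1.9] w 58.3 j6 1.57
t 21.83 tcp [643.2  86.7  80. ] yaw -89.6 F [-0.5  0.8 -2.2] w 58.3 j6 1.57
[-0.8   0.41]
```

View pics/w24.png

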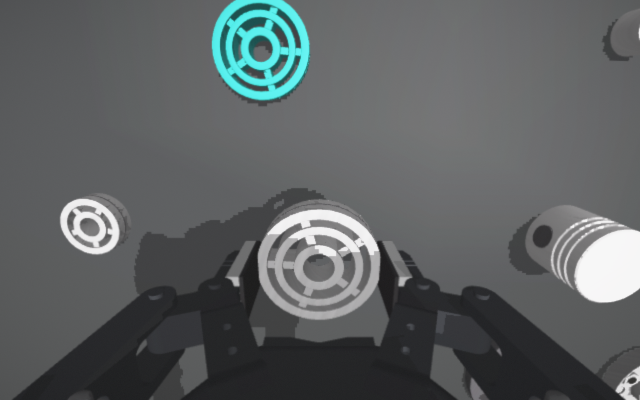

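```bash
cat >> h.py <<'E'
def off(f,px,dz):  # offset in tool frame of a feature dz ahead of TCP (m)
    c,(p,R)=pickle.load(open('pics/'+f+'.pkl','rb')); q=toz(c,px,p[2]-dz); return (R.T@(q-p)*1000).round(1)
E
python3 - <<'E'
from h import *
print(off('w24.png',(319,265.5),-.0067), shift([.6148,-.2633,.13]))
E
```

```text
[ 0.4 -0.  -6.7] [349.4  31.8 -52.1]
```

View pics/zw24.png

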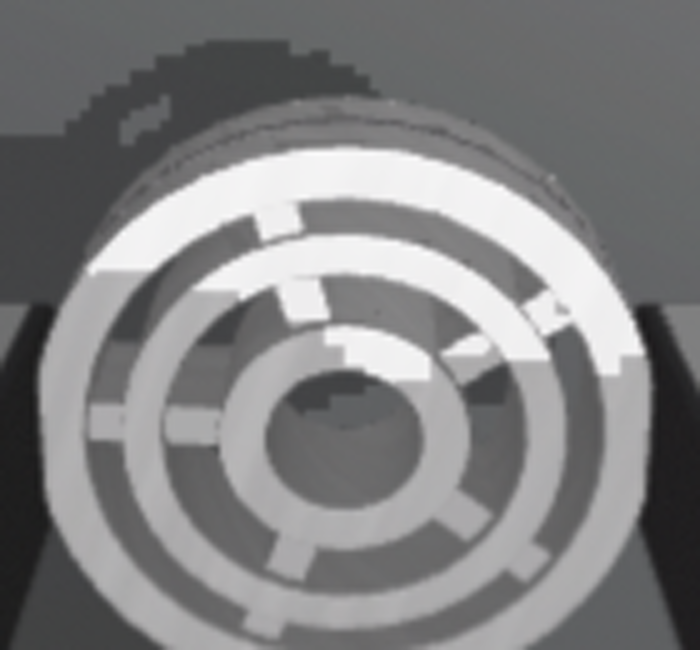

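Guard held and centred. Taking it to the large seat at a safe height.

```bash
python3 -m inch '[[0.05,0.03,0.003,-0.03,0],[0.05,0.349,0.032,-0.055,0],[0.05,0.349,0.032,-0.055,0],[0.05,0.349,0.032,-0.055,0],[0.05,0.349,0.032,-0.055,0]]'
python3 -c "
from h import *
st();print(tilt(),shift([.6148,-.2633,.13]))"
```

```text
time: 22.25
tool_pos: [0.6258, -0.1095, 0.1189]
tool_rot: [2.226, -2.208, -0.028]
wrist_force: [1.4, -0.0, -1.6]
grip_width: 0.0582
t 22.25 tcp [ 625.8 -109.5  118.9] yaw -89.5 F [ 1.4 -0.  -1.6] w 58.2 j6 1.27
[-1.    0.47] [153.6  12.5 -12.1]
```

```bash
python3 -m inch '[[0.05,0.04,0.004,-0.012,0],[0.05,0.08,0.007,-0.012,0],[0.05,0.12,0.01,-0.01,0],[0.05,0.146,0.0125,0,0],[0.05,0.153,0.0125,0,0]]'
python3 -m inch '[[0.05,0,0,0,0],[0.05,0,0,0,0]]'
python3 -c "
from h import *
st();print(tilt(),shift([.6147,-.2632,.092]))"
```

```text
time: 22.67
tool_pos: [0.6117, -0.2669, 0.1133]
tool_rot: [2.219, -2.211, -0.036]
wrist_force: [-0.7, 0.4, -2.7]
grip_width: 0.0581
time: 22.83
tool_pos: [0.6103, -0.2667, 0.1104]
tool_rot: [2.216, -2.211, -0.044]
wrist_force: [0.3, 0.7, -1.1]
grip_width: 0.0581
t 22.83 tcp [ 610.3 -266.7  110.4] yaw -89.9 F [ 0.3  0.7 -1.1] w 58.1 j6 1.04
[-1.56  0.71] [-3.2 -4.9 18.3]
```

Tilt has crept up to about 1.7° because sag gets baked in with every call. I'll try fast upward strokes to take it out.

```bash
python3 -m inch '[[0.05,0,0,-0.04,0],[0.05,0,0,-0.08,0]]'
python3 -c "
from h import *
st();print(tilt())"
python3 -m inch '[[0.05,0,0,0.005,0],[0.05,0,0,0.01,0],[0.05,0,0,0.015,0],[0.05,0,0,0.02,0],[0.05,0,0,0.025,0]]'
python3 -c "
from h import *
st();print(tilt())"
```

```text
time: 23.0
tool_pos: [0.6109, -0.2647, 0.187]
tool_rot: [2.216, -2.208, -0.059]
wrist_force: [1.4, -0.9, -0.9]
grip_width: 0.0584
t 23.0 tcp [ 610.9 -264.7  187. ] yaw -89.8 F [ 1.4 -0.9 -0.9] w 58.4 j6 1.04
[-2.05  1.01]
time: 23.42
tool_pos: [0.6093, -0.2632, 0.1597]
tool_rot: [2.216, -2.206, -0.064]
wrist_force: [-0.5, -0.4, -2.3]
grip_width: 0.0587
t 23.42 tcp [ 609.3 -263.2  159.7] yaw -89.8 F [-0.5 -0.4 -2.3] w 58.7 j6 1.04
[-2.22  1.11]
```

```bash
python3 -m inch '[[0.05,0,0,-0.02,0],[0.05,0,0,-0.05,0],[0.05,0,0,-0.07,0],[0.05,0,0,-0.08,0],[0.05,0,0,-0.08,0]]'
python3 -c "
from h import *
st();print(tilt())"
python3 -m inch '[[0.05,0,0,0.04,0],[0.05,0,0,0.08,0]]'
python3 -c "
from h import *
st();print(tilt())"
python3 -m inch '[[0.05,0,0,-0.005,0],[0.05,0,0,-0.005,0],[0.05,0,0,-0.005,0],[0.05,0,0,-0.005,0]]'
python3 -c "
from h import *
st();print(tilt())"
```

```text
time: 23.83
tool_pos: [0.6132, -0.265, 0.2412]
tool_rot: [2.217, -2.207, -0.059]
wrist_force: [0.6, -0.0, -1.8]
grip_width: 0.0585
t 23.83 tcp [ 613.2 -265.   241.2] yaw -89.7 F [ 0.6 -0.  -1.8] w 58.5 j6 1.04
[-2.05  1.01]
time: 24.0
tool_pos: [0.6111, -0.264, 0.1613]
tool_rot: [2.218, -2.208, -0.052]
wrist_force: [0.6, -0.8, -2.4]
grip_width: 0.0578
t 24.0 tcp [ 611.1 -264.   161.3] yaw -89.7 F [ 0.6 -0.8 -2.4] w 57.8 j6 1.05
[-1.8   0.87]
time: 24.33
tool_pos: [0.6126, -0.2648, 0.1689]
tool_rot: [2.219, -2.209, -0.045]
wrist_force: [-0.4, -0.7, -1.3]
grip_width: 0.0577
t 24.33 tcp [ 612.6 -264.8  168.9] yaw -89.7 F [-0.4 -0.7 -1.3] w 57.7 j6 1.05
[-1.57  0.74]
```

```bash
python3 -m inch '[[0.05,0,0,-0.02,0],[0.05,0,0,-0.05,0],[0.05,0,0,-0.07,0],[0.05,0,0,-0.08,0],[0.05,0,0,-0.08,0]]'
python3 -m inch '[[0.05,0,0,0.04,0],[0.05,0,0,0.08,0]]'
python3 -m inch '[[0.05,0,0,-0.005,0],[0.05,0,0,-0.01,0],[0.05,0,0,-0.02,0],[0.05,0,0,-0.04,0],[0.05,0,0,-0.06,0]]'
python3 -c "
from h import *
st();print(tilt())"
python3 -m inch '[[0.05,0,0,-0.01,0],[0.05,0,0,-0.02,0],[0.05,0,0,-0.02,0],[0.05,0,0,-0.02,0]]'
python3 -m inch '[[0.05,0,0,0.04,0],[0.05,0,0,0.08,0]]'
python3 -m inch '[[0.05,0,0,-0.005,0],[0.05,0,0,-0.005,0],[0.05,0,0,-0.005,0],[0.05,0,0,-0.005,0]]'
python3 -c "
from h import *
st();print(tilt())"
```

```text
time: 24.75
tool_pos: [0.6161, -0.2666, 0.2537]
tool_rot: [2.221, -2.21, -0.032]
wrist_force: [-0.0, -0.3, -1.7]
grip_width: 0.0577
time: 24.92
tool_pos: [0.616, -0.2667, 0.176]
tool_rot: [2.223, -2.212, -0.019]
wrist_force: [1.1, -0.5, -3.0]
grip_width: 0.0581
time: 25.33
tool_pos: [0.6177, -0.2675, 0.2405]
tool_rot: [2.223, -2.213, -0.012]
wrist_force: [1.4, -0.3, -0.9]
grip_width: 0.0581
t 25.33 tcp [ 617.7 -267.5  240.5] yaw -89.7 F [ 1.4 -0.3 -0.9] w 58.1 j6 1.04
[-0.49  0.12]
time: 25.67
tool_pos: [0.6183, -0.2678, 0.2626]
tool_rot: [2.224, -2.213, -0.007]
wrist_force: [-0.2, 0.0, -2.4]
grip_width: 0.0582
time: 25.83
tool_pos: [0.6191, -0.2684, 0.1845]
tool_rot: [2.226, -2.215, 0.004]
wrist_force: [0.7, -0.3, -3.0]
grip_width: 0.0582
time: 26.17
tool_pos: [0.6205, -0.2692, 0.1928]
tool_rot: [2.227, -2.216, 0.012]
wrist_force: [-0.4, -0.8, -2.0]
grip_width: 0.0583
t 26.17 tcp [ 620.5 -269.2  192.8] yaw -89.7 F [-0.4 -0.8 -2. ] w 58.3 j6 1.05
[ 0.3  -0.33]
```

Tilt is nearly out (0.3, -0.3°). Moving to hover.

```bash
python3 -c "
from h import *
print(shift([.6147,-.2632,.092]))"
python3 -m inch '[[0.05,-0.003,0.002,0.03,0],[0.05,-0.006,0.005,0.06,0],[0.05,-0.006,0.006,0.085,0],[0.05,-0.006,0.006,0.097,0],[0.05,-0.006,0.006,0.1,0]]'
python3 - <<'E'
from h import *
st(); print(tilt(),shift([.6147,-.2632,.092]))
E
```

```text
[ -6.6   6.3 100.8]
time: 26.58
tool_pos: [0.6147, -0.2636, 0.0918]
tool_rot: [2.226, -2.215, 0.009]
wrist_force: [-0.2, 0.1, -1.4]
grip_width: 0.058
t 26.58 tcp [ 614.7 -263.6   91.8] yaw -89.7 F [-0.2  0.1 -1.4] w 58.0 j6 1.05
[ 0.2  -0.28] [-0.4 -0.  -0.2]
```

```bash
python3 -m inch '[[0.05,-0.0003,0,0.006,0],[0.05,-0.0003,0,0.012,0],[0.05,-0.0003,0,0.019,0],[0.05,-0.0003,0,0.019,0]]'
python3 - <<'E'
from h import *
st();print(tilt(),shift([.6147,-.2632,.060])); shot('w25.png',(250,180,390,310));st()
E
```

```text
time: 26.92
tool_pos: [0.6146, -0.2634, 0.0723]
tool_rot: [2.226, -2.215, 0.009]
wrist_force: [0.1, -0.2, -2.4]
grip_width: 0.0579
t 26.92 tcp [ 614.6 -263.4   72.3] yaw -89.7 F [ 0.1 -0.2 -2.4] w 57.9 j6 1.05
[ 0.18 -0.26] [-0.2 -0.  12.3]
t 26.97 tcp [ 614.7 -263.4   72.7] yaw -89.7 F [ 0.   0.2 -1.9] w 57.9 j6 1.05
```

View pics/zw25.png

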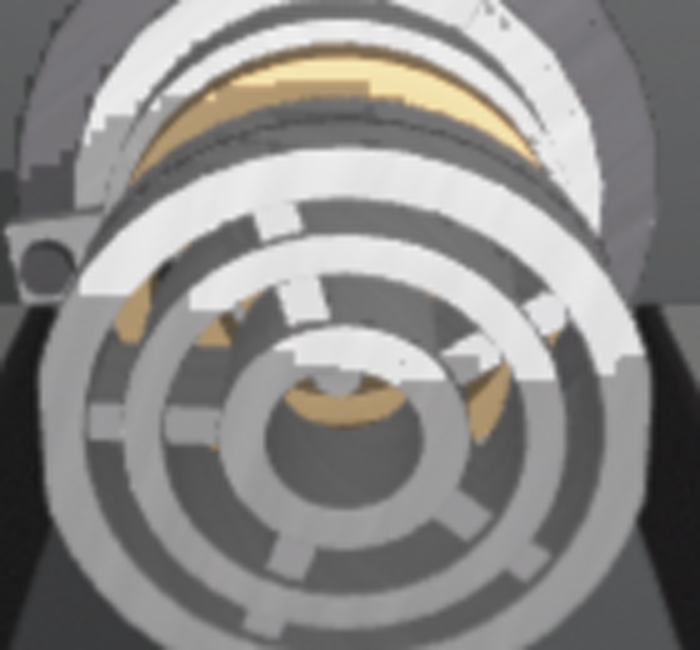

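```bash
python3 -m inch '[[0.05,-0.0002,0,0.005,0],[0.05,-0.0002,0,0.010,0],[0.05,-0.0002,0,0.013,0],[0.05,-0.0002,0,0.013,0]]'
python3 - <<'E'
from h import *
st();print(tilt(),shift([.6147,-.2632,.0505])); shot('w26.png',(250,180,390,310));st()
E
```

```text
time: 27.3
tool_pos: [0.6143, -0.263, 0.0587]
tool_rot: [2.226, -2.215, 0.006]
wrist_force: [-0.2, 0.6, -2.4]
grip_width: 0.0582
t 27.3 tcp [ 614.3 -263.    58.7] yaw -89.7 F [-0.2  0.6 -2.4] w 58.2 j6 1.05
[ 0.11 -0.22] [ 0.1 -0.4  8.2]
t 27.35 tcp [ 614.5 -263.1   59.1] yaw -89.7 F [ 0.6 -0.8 -1.2] w 58.2 j6 1.05
```

View pics/zw26.png

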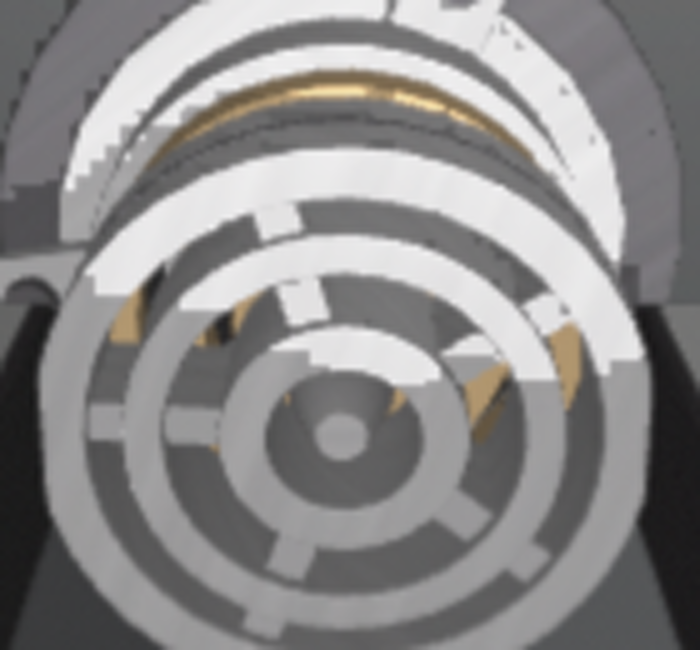

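Stud centred in the guard hole at (342,437) in the zoom, no side force. Lowering.

```bash
python3 -m inch '[[0.05,0,-0.0002,0.003,0],[0.05,0,-0.0002,0.006,0],[0.05,0,-0.0002,0.008,0],[0.05,0,-0.0002,0.008,0]]'
python3 -m inch '[[0.05,0,0,0.0005,0],[0.05,0,0,0.001,0],[0.05,0,0,0.0013,0],[0.05,0,0,0.0013,0]]'
python3 -c "
from h import *
st();print(tilt())"
```

```text
time: 27.68
tool_pos: [0.6144, -0.263, 0.0505]
tool_rot: [2.226, -2.215, 0.006]
wrist_force: [-0.0, 1.0, -0.8]
grip_width: 0.0581
time: 28.02
tool_pos: [0.6146, -0.263, 0.0497]
tool_rot: [2.226, -2.215, 0.007]
wrist_force: [-1.0, 0.4, 0.3]
grip_width: 0.0584
t 28.02 tcp [ 614.6 -263.    49.7] yaw -89.7 F [-1.   0.4  0.3] w 58.4 j6 1.05
[ 0.12 -0.22]
```

```bash
python3 -m inch '[[0.05,0,0,0.0004,0],[0.05,0,0,0.0008,0],[0.05,0,0,0.0008,0],[0.05,0,0,0.0008,0]]'
```

```text
time: 28.35
tool_pos: [0.6147, -0.2631, 0.0495]
tool_rot: [2.226, -2.215, 0.007]
wrist_force: [-1.9, 1.4, 5.9]
grip_width: 0.0583
```

Contact at 49.5 mm, where expected (49.3). Releasing.

```bash
python3 -m inch '[[0.064,0,0,0,0],[0.072,0,0,0,0],[0.074,0,0,0,0]]'
python3 -m inch '[[0.074,0,0,-0.02,0],[0.074,0,0,-0.06,0],[0.085,0,0.02,-0.09,0],[0.085,0,0.05,-0.11,0],[0.085,0,0.05,-0.11,0]]'
python3 - <<'E'
from h import *
shot('w27.png');st();print(tilt(),shift([.62,.26,.16]))
E
```

```text
time: 28.6
tool_pos: [0.6147, -0.2631, 0.0493]
tool_rot: [2.226, -2.215, 0.008]
wrist_force: [0.4, -0.2, -0.0]
grip_width: 0.0741
time: 29.02
tool_pos: [0.5628, -0.264, 0.1641]
tool_rot: [2.225, -2.216, 0.016]
wrist_force: [1.4, -1.5, 0.5]
grip_width: 0.0851
t 29.07 tcp [ 564.  -263.7  162. ] yaw -89.8 F [ 0.7 -0.8 -1. ] w 84.9 j6 1.01
[ 0.35 -0.38] [-523.5  -57.9   -1.2]
```

View pics/w27.png

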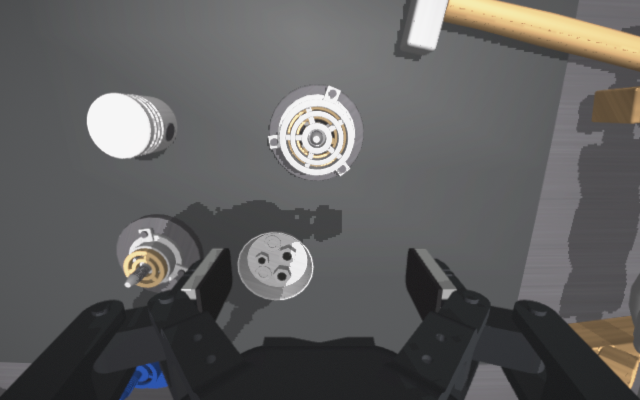

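Large guard seated at (317,137). Now the small guard.

```bash
python3 -m inch '[[0.085,-0.52,-0.058,0,0],[0.085,-0.52,-0.058,0,0],[0.085,-0.52,-0.058,0,0],[0.085,-0.52,-0.058,0,0],[0.085,-0.52,-0.058,0,0]]'
python3 -m inch '[[0.085,-0.32,-0.036,0,0],[0.085,-0.32,-0.036,0,0],[0.085,-0.32,-0.036,0,0],[0.085,-0.32,-0.036,0,0],[0.085,-0.32,-0.036,0,0]]'
python3 -c "
from h import *
st();print(tilt(),shift([.62,.26,.13]))"
```

```text
time: 29.48
tool_pos: [0.5869, -0.0537, 0.1576]
tool_rot: [2.224, -2.217, 0.012]
wrist_force: [0.9, 0.0, -0.5]
grip_width: 0.0848
time: 29.9
tool_pos: [0.6093, 0.1539, 0.1553]
tool_rot: [2.223, -2.216, 0.01]
wrist_force: [0.5, -1.0, -0.3]
grip_width: 0.0849
t 29.9 tcp [609.3 153.9 155.3] yaw -89.8 F [ 0.5 -1.  -0.3] w 84.9 j6 1.7
[ 0.17 -0.36] [-106.2  -11.    24.6]
```

```bash
python3 -m inch '[[0.07,-0.04,-0.004,0.01,0],[0.07,-0.08,-0.008,0.02,0],[0.07,-0.1,-0.01,0.03,0],[0.07,-0.104,-0.01,0.03,0],[0.07,-0.104,-0.01,0.03,0]]'
python3 - <<'E'
from h import *
look({'guard_small_mid':.012},'w28.png');st();print(tilt())
shot('w28.png')
E
```

```text
time: 30.32
tool_pos: [0.6181, 0.2597, 0.1219]
tool_rot: [2.225, -2.211, 0.007]
wrist_force: [-0.7, -1.0, -0.9]
grip_width: 0.0699
mask guard_small_mid 0.59 [321.5 180.4] [633.8 256.3  12. ]
pin guard_small_mid 0.78 [324.  181.2] [633.1 254.2  12. ]
t 30.47 tcp [619.5 256.5 124.5] yaw -89.9 F [0.2 0.4 1. ] w 70.0 j6 1.85
[ 0.17 -0.38]
```

View pics/w28.png

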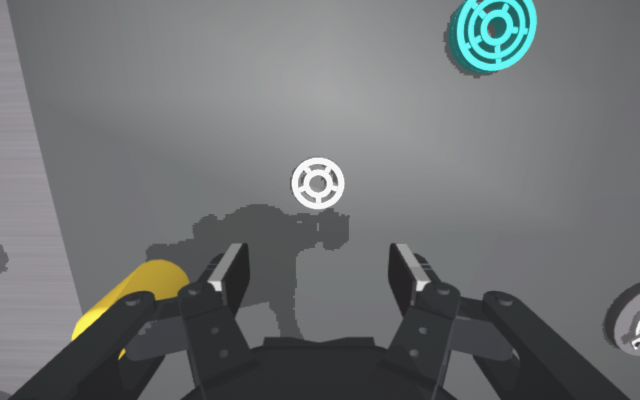

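Run:
```python
from h import *
p=at('w28.png',(318,183.5),.016);print(p);st();print(shift([p[0]/1000,p[1]/1000,.035]))
```

```text
[633.1 256.1  16. ]
t 30.52 tcp [619.6 256.3 124.9] yaw -89.9 F [ 0.4 -0.2  0.8] w 70.3 j6 1.85
[ -0.4 -13.2  90. ]
```

```bash
python3 -m inch '[[0.065,-0.0003,-0.006,0.03,0],[0.065,-0.0003,-0.0132,0.06,0],[0.065,-0.0003,-0.0132,0.078,0],[0.065,-0.0003,-0.0132,0.085,0],[0.065,-0.0003,-0.0132,0.085,0]]'
python3 - <<'E'
from h import *
shot('w29.png');st();print(tilt())
look({'guard_small_mid':.016},'w30.png')
E
```

```text
time: 30.93
tool_pos: [0.6325, 0.2544, 0.0384]
tool_rot: [2.218, -2.218, 0.009]
wrist_force: [-0.9, -0.4, -0.2]
grip_width: 0.0648
t 30.98 tcp [633.4 255.1  40.3] yaw -90.0 F [-0.7  0.   0.4] w 65.2 j6 1.85
[ 0.18 -0.37]
mask guard_small_mid 0.8 [315.8 235.7] [635.7 256.3  16. ]
```

View pics/w29.png

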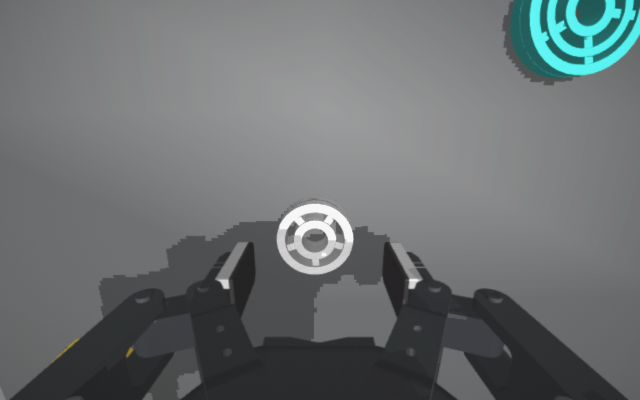

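Run:
```python
from h import *
p=at('w29.png',(315,238.5),.016);print(p);st();print(shift([p[0]/1000,p[1]/1000,.011]))
```

```text
[633.8 256.1  16. ]
t 31.13 tcp [634.3 256.1  42.2] yaw -89.9 F [0.3 0.4 1.7] w 65.0 j6 1.85
[-0.2  0.7 31.2]
```

```bash
python3 -m inch '[[0.06,-0.0001,0.0006,0.01,0],[0.056,-0.0001,0.0006,0.02,0],[0.053,-0.0001,0.0006,0.028,0],[0.05,-0.0001,0.0006,0.031,0],[0.05,-0.0001,0.0006,0.031,0]]'
python3 -c "
from h import *
st();print(tilt(),shift([.6338,.2561,.011]))"
```

```text
time: 31.55
tool_pos: [0.6329, 0.2558, 0.0094]
tool_rot: [2.222, -2.219, 0.011]
wrist_force: [0.1, -0.3, 0.0]
grip_width: 0.0501
t 31.55 tcp [632.9 255.8   9.4] yaw -89.9 F [ 0.1 -0.3  0. ] w 50.1 j6 1.85
[ 0.23 -0.36] [-0.3 -0.9 -1.6]
```

```bash
python3 -m inch '[[0.048,-0.0003,-0.0009,-0.0016,0],[0.036,-0.0003,-0.0009,-0.0016,0],[0.036,-0.0003,-0.0009,-0.0016,0],[0.036,-0.0003,-0.0009,-0.0016,0],[0.036,-0.0003,-0.0009,-0.0016,0]]'
python3 -m inch '[[0.036,0,0,-0.004,0],[0.036,0,0,-0.03,0],[0.036,0,0,-0.06,0],[0.036,0,0,-0.09,0],[0.036,0,0,-0.1,0]]'
python3 - <<'E'
from h import *
shot('w31.png',(260,190,380,310));st();print(tilt())
print(shift([.487,-.0947,.15]))
E
```

```text
time: 31.97
tool_pos: [0.6342, 0.2563, 0.0115]
tool_rot: [2.222, -2.22, 0.012]
wrist_force: [0.9, 0.5, 1.5]
grip_width: 0.042
time: 32.38
tool_pos: [0.6357, 0.2575, 0.1168]
tool_rot: [-2.219, 2.216, -0.018]
wrist_force: [1.8, 0.4, -0.3]
grip_width: 0.0421
t 32.43 tcp [635.9 257.5 117.1] yaw -89.9 F [ 0.8 -0.3  0.3] w 41.5 j6 1.85
[ 0.76 -0.2 ]
[352.2 148.9 -33.6]
```

View pics/zw31.png

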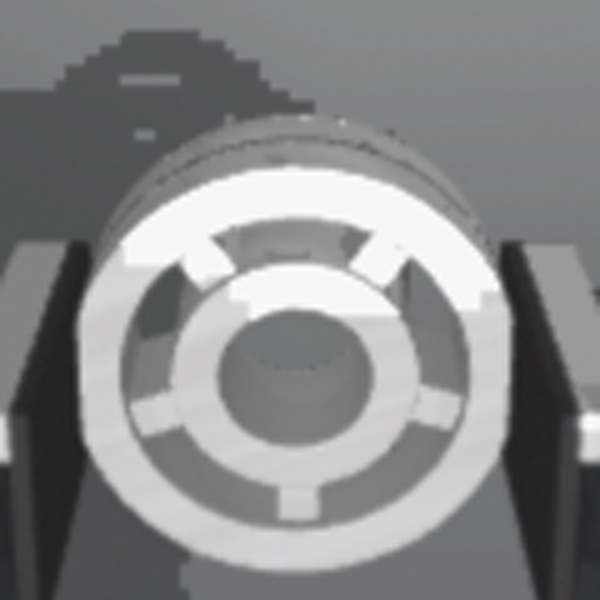

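```bash
python3 -c "
from h import *
print(off('w31.png',(318.8,263.6),-.0045))"
python3 -m inch '[[0.036,0.352,0.149,-0.035,0],[0.036,0.352,0.149,-0.035,0],[0.036,0.352,0.149,-0.035,0],[0.036,0.352,0.149,-0.035,0],[0.036,0.352,0.149,-0.035,0]]'
python3 -c "
from h import *
st();print(tilt(),shift([.487,-.0947,.13]))"
```

```text
[ 0.3  0.1 -4.5]
time: 32.85
tool_pos: [0.5518, 0.0642, 0.1318]
tool_rot: [-2.22, 2.216, -0.016]
wrist_force: [0.7, -1.6, -0.8]
grip_width: 0.0418
t 32.85 tcp [551.8  64.2 131.8] yaw -89.9 F [ 0.7 -1.6 -0.8] w 41.8 j6 1.55
[ 0.62 -0.21] [158.8  65.1   1.7]
```

```bash
python3 -m inch '[[0.036,0.038,0.015,0,0],[0.036,0.075,0.03,0,0],[0.036,0.11,0.045,0.001,0],[0.036,0.14,0.057,0.001,0],[0.036,0.15,0.061,0.001,0]]'
python3 -c "
from h import *
st();print(tilt(),shift([.487,-.0947,.1]))"
```

```text
time: 33.27
tool_pos: [0.4886, -0.0891, 0.1294]
tool_rot: [-2.218, 2.221, -0.013]
wrist_force: [-0.1, -0.3, -0.8]
grip_width: 0.0423
t 33.27 tcp [488.6 -89.1 129.4] yaw -90.1 F [-0.1 -0.3 -0.8] w 42.3 j6 1.24
[ 0.45 -0.22] [ 5.5  1.9 29.4]
```

```bash
python3 -m inch '[[0.036,0.003,0.001,0.012,0],[0.036,0.005,0.0015,0.024,0],[0.036,0.0055,0.0015,0.032,0],[0.036,0.0055,0.0015,0.035,0],[0.036,0.0055,0.0015,0.035,0]]'
python3 - <<'E'
from h import *
st();print(tilt(),shift([.487,-.0947,.074])); shot('w32.png',(260,170,380,290)); st()
E
```

```text
time: 33.68
tool_pos: [0.4869, -0.094, 0.0932]
tool_rot: [-2.219, 2.221, -0.009]
wrist_force: [0.6, 0.2, -1.6]
grip_width: 0.042
t 33.68 tcp [486.9 -94.   93.2] yaw -90.0 F [ 0.6  0.2 -1.6] w 42.0 j6 1.23
[ 0.31 -0.16] [ 0.6 -0.  19.2]
t 33.73 tcp [487.3 -94.1  94. ] yaw -90.0 F [ 0.5 -0.2 -1. ] w 41.7 j6 1.23
```

View pics/zw32.png

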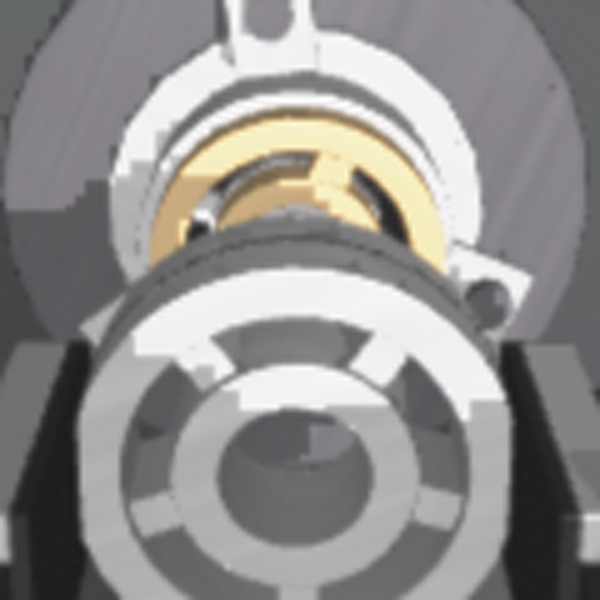

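```bash
python3 -m inch '[[0.036,0.0005,0,0.006,0],[0.036,0.0006,0,0.012,0],[0.036,0.0006,0,0.018,0],[0.036,0.0006,0,0.020,0],[0.036,0.0006,0,0.020,0]]'
python3 - <<'E'
from h import *
st();print(tilt(),shift([.487,-.0947,.062])); shot('w33.png',(260,190,380,310)); st()
E
```

```text
time: 34.15
tool_pos: [0.487, -0.0945, 0.0732]
tool_rot: [-2.22, 2.221, -0.009]
wrist_force: [-0.1, 0.5, -0.7]
grip_width: 0.0418
t 34.15 tcp [487.  -94.5  73.2] yaw -90.0 F [-0.1  0.5 -0.7] w 41.8 j6 1.23
[ 0.31 -0.16] [ 0.2  0.1 11.2]
t 34.2 tcp [487.3 -94.6  73.6] yaw -90.0 F [ 0.2 -0.4 -1.9] w 41.7 j6 1.23
```

View pics/zw33.png

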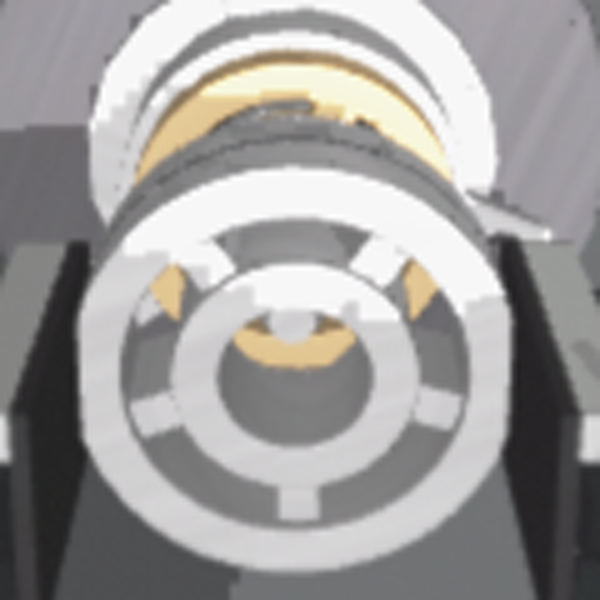

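The stud tip is entering the guard hole, centred at (292,322) in the zoom. Lowering further.

```bash
python3 -m inch '[[0.036,0.0001,0,0.005,0],[0.036,0.0001,0,0.010,0],[0.036,0.0001,0,0.015,0],[0.036,0.0001,0,0.019,0],[0.036,0.0001,0,0.0195,0]]'
python3 -c "
from h import *
st();print(tilt(),shift([.487,-.0947,.052]))"
python3 -m inch '[[0.036,0,0,0.0004,0],[0.036,0,0,0.0008,0],[0.036,0,0,0.0012,0],[0.036,0,0,0.0012,0]]'
```

```text
time: 34.62
tool_pos: [0.4869, -0.0947, 0.0532]
tool_rot: [-2.22, 2.221, -0.008]
wrist_force: [-1.0, 0.1, -0.8]
grip_width: 0.042
t 34.62 tcp [486.9 -94.7  53.2] yaw -90.0 F [-1.   0.1 -0.8] w 42.0 j6 1.23
[ 0.26 -0.14] [ 0.  -0.1  1.2]
time: 34.95
tool_pos: [0.487, -0.0947, 0.052]
tool_rot: [-2.22, 2.221, -0.008]
wrist_force: [0.5, -0.1, -0.4]
grip_width: 0.0421
```

```bash
python3 -m inch '[[0.036,0,0,0.0004,0],[0.036,0,0,0.0008,0],[0.036,0,0,0.001,0],[0.036,0,0,0.001,0]]'
```

```text
time: 35.28
tool_pos: [0.4872, -0.0947, 0.0514]
tool_rot: [-2.22, 2.221, -0.009]
wrist_force: [-1.6, 0.9, 3.5]
grip_width: 0.0419
```

Contact at 51.4 mm (expected 51.5). Releasing and moving away.

```bash
python3 -m inch '[[0.05,0,0,0,0],[0.058,0,0,0,0],[0.058,0,0,0,0]]'
python3 -m inch '[[0.058,0,0,-0.02,0],[0.058,0,0,-0.06,0],[0.085,0,0.02,-0.09,0],[0.085,0,0.05,-0.12,0],[0.085,0,0.05,-0.12,0]]'
python3 - <<'E'
from h import *
shot('w34.png',(240,60,400,180));st();save('top','top1.png');save('scene','scene1.png')
im=cv2.imread('pics/scene1.png'); cv2.imwrite('pics/zscene1.png',cv2.resize(im[150:290,120:280],None,fx=4,fy=4,interpolation=2))
Z=dict(piston=0,dish=0,conrod=0,oil_bottle=0)
for n in('top','scene'):
  c=cam(n)
  for k,z in Z.items():
    for d in pinpoint(n,k)[:1]: print(n,k,round(d['conf'],2),np.round(toz(c,d['position'],z),4))
E
```

```text
time: 35.53
tool_pos: [0.4872, -0.0948, 0.0514]
tool_rot: [-2.22, 2.221, -0.009]
wrist_force: [0.2, 0.3, -0.4]
grip_width: 0.0582
time: 35.95
tool_pos: [0.4351, -0.0945, 0.1757]
tool_rot: [-2.219, 2.219, -0.017]
wrist_force: [1.0, -0.6, 0.8]
grip_width: 0.0851
t 36.0 tcp [436.3 -94.7 173.9] yaw -90.1 F [-0.6  0.4  0. ] w 85.1 j6 1.19
top piston 0.8 [ 0.6214 -0.0986  0.    ]
top dish 0.82 [ 0.4761 -0.2096  0.    ]
top conrod 0.72 [ 0.7734 -0.1686  0.    ]
top oil_bottle 0.67 [0.525  0.4001 0.    ]
scene piston 0.71 [ 0.6215 -0.103   0.    ]
scene dish 0.8 [ 0.4937 -0.2132  0.    ]
scene conrod 0.59 [ 0.7765 -0.1693 -0.    ]
scene oil_bottle 0.66 [0.5334 0.4075 0.    ]
```

View pics/zw34.png

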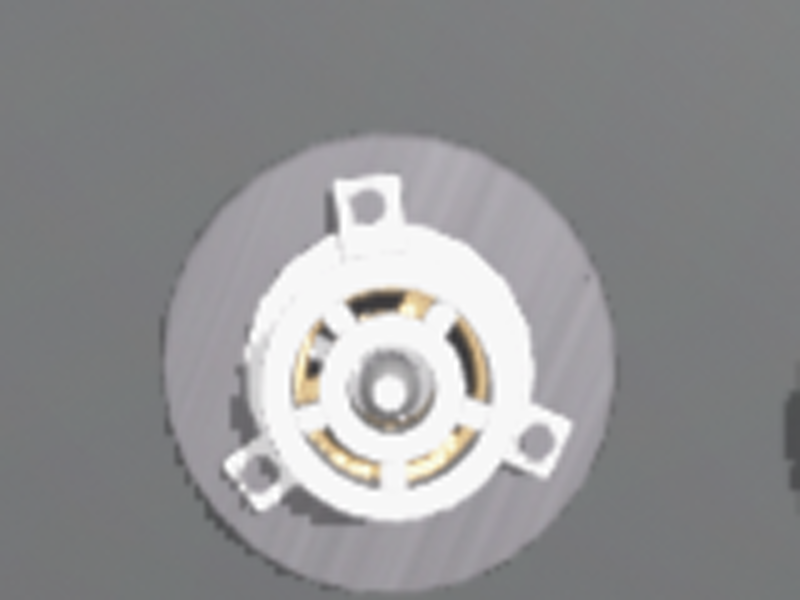

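View pics/zscene1.png

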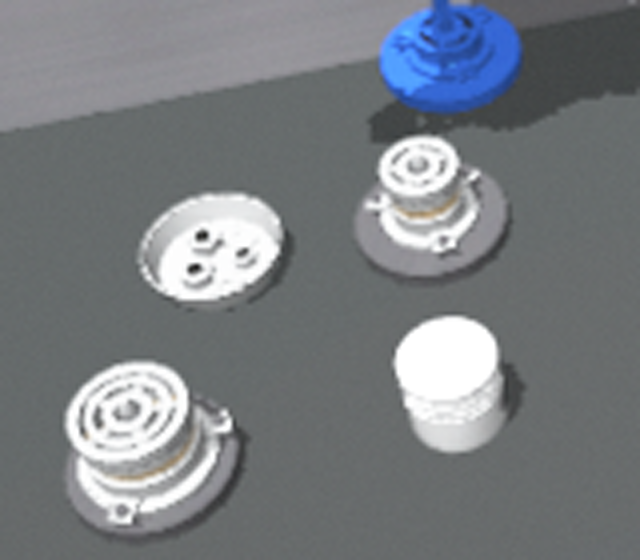

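View pics/top1.png

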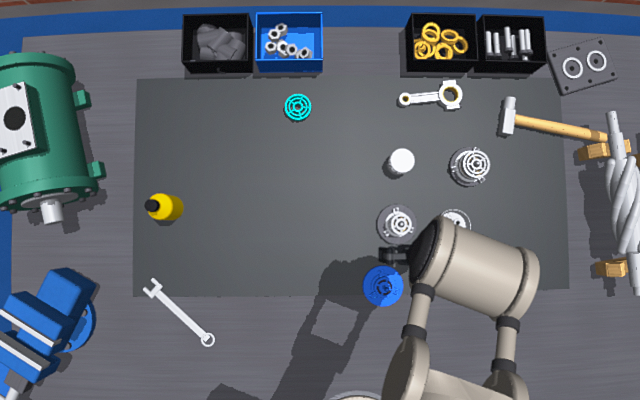

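Both stacks are flat with a thin beige line under each guard: the large at (127,415) and the small at (420,175) in the zoom. The bystanders sit at the same pixels as before, and the gripper is open and clear of everything. Handing in.

```bash
python3 -c "
from station import *
print(close_job())"
```

```text
the job is handed in; nothing more can be done
None
```

Both valves are built up: on each seat the thin plate went over the stud first, then the guard of that size. I lowered each part to a light contact of about 4 to 8 N before opening the fingers. The job was handed in at about 37 s of the 109 s allowed.

**Stacks:** In the last wrist and scene pictures both stacks lie flat, with the stud centred in the hole. The guards touched down at 49.5 and 51.4 mm against 49.3 and 51.5 mm expected. The gripper was open and clear.

**Bystanders:** The piston, connecting rod and oil bottle stand at the same pixels as at the start. The dish was partly hidden by the arm in the top view but looks unmoved in the scene view. The network's positions for these four shifted by up to about 10 mm, and its two camera views differed by up to 18 mm (the dish). I put that down to detection noise.

**What went differently:**
- **First grip on the large plate:** The reading was unclear, 52.8 mm with 21 N, probably from the fingertips pressing on the bench. I let go and took it again at 90°.
- **Tool tilt:** The tool crept to about 2.5° tilt during the moves. I took it out before placing the guards, but the plates went down with about 1° of tilt.

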